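# Put up the drying rack and move the wick-centring boards into it

### The arm

A 6-joint arm with a two-finger parallel gripper is mounted at the origin on the work surface. World frame = base frame: x ahead of the robot, y to its left, z up, the work surface at z = 0. Lengths are in m, angles in degrees, forces in N, time in s.
With the tool pointing down it reaches from about 0.375 to 0.9 m from the base axis. Payload 3.1 kg.
Tool frame: the origin (TCP) lies on the centre line of the jaws, within the pads' length; the fingertips stand 25 mm ahead of it and the grasp point (between the pads) lies 6 mm ahead of it; y points along the fingers, x is the direction in which the jaws open and shut, and the axes are right-handed (so a half turn about y gives the same grasp; the last joint's range is limited). The gripper opens to 87 mm and grips with 3 to 60 N. Pads are 19 mm wide; open, the fingers measure 117 mm over their backs; the gripper's body (75 mm by 190 mm) begins 51 mm behind the grasp point.
Start: joints at [62.939, 30.224, 82.088, -0, 67.689, -10.227], TCP at [0.181, 0.598, 0.248] pointing down, gripper open.
Joint ranges: [-176.69, 176.69], [-43.24, 126.21], [12.49, 139.97], [-82, 262], [0, 151.66], [-163.58, 163.58]. Speed limits (degrees/s): [159.86, 159.86, 180, 180, 180, 180].

### API

Orientations are given as a 3x3 rotation matrix whose columns are the frame's x, y, z axes.
In Python, from rig import * gives the robot as it stands.
- The arm moves only by the tool play_rows, never from a script. Its argument "commands" is a list of rows, each a list of 2 entries, a list of its own where there are three numbers: the shift along the world's x, y, z in m, then the turn, a rotation vector about the world's x, y, z in rad. A call has 1 to 10 rows; each row is the pose to reach, as a shift and turn from the pose commanded when the call began; what a row does not reach only later rows make up. A row lasts 1/8 s, in which the tool goes at most 62.5 mm and 10.7 degrees, less where a joint would pass 70% of its speed; a pose out of reach is approached as far as the arm can. A call with a gripper value outside its range is refused whole. "gripper" is the finger opening in m, from 0 to 0.087, set as the call begins (left out, the last holds). The fingers move at their own pace and stop on an object; the grip force is fixed at half the most. Time passes only in rows, so rows that repeat a pose let the fingers close. It gives the time, the measured TCP pose, the force and the opening at its end, in the units of the state.
- read_state(): the state, without advancing time (a new reading comes with each control period).
- capture(name): name is "scene" or "top"; returns a dict with "frame" (400x640x3 uint8, red, green, blue), "depth" (400x640 float32, m along the optical axis (not along the pixel's ray), 0 where there is no reading), "mtx" (3x3 intrinsics, pixels), "cam_to_world" (4x4, takes a point from camera to world coordinates). Camera axes: x right, y down, z forward; pixel columns grow to the right and rows downward; lengths in m; the calibration is good to about 2 mm. A picture is of the moment at which its call begins.
- hand_in(): hands the job in, once; it reports no verdict.
The state is a dict: "time_s": time; "joint_positions": joint angles; "qvel": joint speeds; "tau": joint torques, N m; "position": TCP position; "tcp_rot": TCP orientation; "force": force on the tool from outside, world axes, zero at the start; "moment": the same for the moment, N m; "opening": opening from 0.0 (shut) to 1.0 (fully open).
Only numpy, scipy, OpenCV 4.12 (cv2) and the standard library are available. Lean on these libraries where they do the work, as an engineer would, in place of code of your own. Each camera call takes 0.05 s, during which the arm holds its last target. There are 200 camera calls.

### The job

Put up the drying rack: hook the two comb brackets from the mat into the two slotted uprights and press each one fully down until it clicks and locks. Turn the black catch on the plywood case past its click so that the retaining arm swings fully clear, then slide every board in the case up out of its notch and stand it upright across both brackets, fully down in a notch of its own in the combs and about centred between the uprights. Leave the candles, tin and bottle standing where they are.

Things in the scene. Friction and masses are not known exactly. Their poses are not given: they have to be found in the camera images.
- rack: fixed slotted rack of grey steel: two uprights 50 mm wide and 165 mm tall, 130 mm between centres. Origin on the table, midway between them in the plane of their front faces; x points away from the robot (into the uprights), y to the left, z up
- slot_left (a point): middle of the sill of the left upright's slot, in its front face, 106 mm over the table; axes as the rack. The slot is a window 24 mm wide and 44 mm high above this point, in a 5 mm plate; the upright goes on 15 mm above the slot. Locked, a bracket's grip point is 67.5 mm in front of this point (-x) and level with it or up to 5 mm lower (the arm droops a little), its arm along the rack's x
- slot_right (a point): the same for the right upright; either bracket fits either. A bracket goes in with its grip point 21 to 29 mm above locked height, back face on the upright, then down: about 10 mm lower its lip rests on a spring plunger; pressing its pad with roughly 8 to 15 N takes it some 15 mm farther, over the click, till the tongue lies on the sill
- comb1_grip (a point): aluminium comb bracket, 160 mm long, 0.28 kg, standing teeth up on the rubber mat. This point, where to grip it, is the centre of its second tooth from the hook end (35 mm long, 14 mm thick, rounded top 24 mm above this point), near the centre of mass; the underside is 46 mm below. x points along the arm to the hook end, z up; the back face is 67.5 mm along +x
- comb2_grip (a point): second bracket, same as comb1. Notches for boards, 10 mm wide with rounded mouths, cross the arm at x = +22.5, -22.5 and -67.5 mm from this point; their floor is 26 mm below it. Arm and teeth are 14 mm thick, its two feet 44 mm wide
- comb1: the first bracket; origin at the bottom edge of its back face, 67.5 mm along x and 46 mm below its grip point. The hook behind the back face: a tongue 16 mm wide, 14 mm high, its underside level with the grip point, ending in a lip that hangs 20.5 mm lower and reaches 16 mm behind the back face
- comb2: the second bracket, origin likewise. The flat pad to press on (30 x 24 mm) lies over the back plate: its top centre is 52.5 mm along +x from the grip point and 24 mm above it
- case: fixed plywood case for boards, 150 x 200 mm, walls 80 mm high; origin under its centre on the table, z up. Three notches 10 mm wide, at x = -45, 0 and +45 mm, hold boards standing on edge in its y-z plane, on a floor 8 mm up
- latch (a joint): angle of the retaining arm over the boards, rad: 0 = closed (arm along the case's -x over all boards, 3 mm above their tops), 1.2 to 1.4 = open (swung outside, along the case's -y). Grows counter-clockwise from above. A detent (about 0.2 N m) must be passed at 0.7; beyond it the arm springs on to about 1.23 by itself (stop at 1.4)
- latch_grip (a point): centre of the catch's black grip bar, on its turning axis, 162 mm over the table; the bar is 64 mm long (along its x, in line with the arm, turning with it), 18 mm thick and 36 mm high
- board1_mid (a point): frosted acrylic wick-centring board, 7 mm thick (x), 170 mm wide (y), 120 mm high (z, up), 0.17 kg, standing on edge in a notch of the case; this point is its centre, 60 mm below its top edge. Its top 50 mm stands clear of the case. None if absent
- board2_mid (a point): another such board, or None
- board3_mid (a point): another such board, or None
- board1: the same board; origin at the middle of its bottom edge. None if absent
- board2: the same board; origin at the middle of its bottom edge. None if absent
- board3: the same board; origin at the middle of its bottom edge. None if absent
- candle1: bystander: candle in an amber jar with black lid, 74 mm wide, 97 mm tall; origin under its centre
- candle2: bystander: another such candle; origin under its centre
- tin: bystander: metal tin, 80 mm wide, 70 mm tall; origin under its centre
- oil: bystander: amber bottle, 64 mm wide, 160 mm tall; origin under its centre
Mind the look-alikes: they are no part of the job. What is shaped like the board3 but yellow is not meant.

How it is judged:
By the outcome, as a careful person would: the job done as asked, in the order asked, and still so for the second after the job is handed in, with the robot touching nothing.
Of board1, board2, board3 only 2 to 3 are there at a start; the rules pass over those that are not, and their reading is None.
At some moment in a run one of comb1, comb2 may be knocked a few centimetres aside while the robot is not near it.
It also fails if it takes over 200 s, if anything falls off the work surface, if the arm or the gripper's body presses on something with over 40 N, if the wrist force passes 120 N, or if a joint passes its speed limit or range.

## Working session

There is one attempt and no reset: what is moved stays moved. The work goes in short steps, Python scripts to look and compute and a tool call to move; the robot and the scene stay as the last step left them, time stands still between calls to the robot, and variables do not carry over. Pictures are saved under pics/ and viewed, about 12 in all and at most 16, crops included, and the job is handed in when it is done.

Besides the shell and the picture viewer there is one more tool, called after "Emit:" as name(argument=value, ...), one argument or row to a line, values as JSON. play_rows: Moves the arm, as the interface text tells. Its arguments: {"type":"object","properties":{"commands":{"type":"array"},"gripper":{"type":"number"}},"required":["commands"]}

```bash
mkdir -p pics; ls; cat > h.py <<'E'
from rig import *
import numpy as np, cv2, pickle
def cap(n):
    c=capture(n); c={k:np.array(v) if not isinstance(v,str) else v for k,v in c.items()}
    return c
def pts(c):
    d=c["depth"]; K=c["mtx"]; T=c["cam_to_world"]
    v,u=np.mgrid[:d.shape[0],:d.shape[1]]
    P=np.stack([(u-K[0,2])/K[0,0]*d,(v-K[1,2])/K[1,1]*d,d],-1)
    W=P@T[:3,:3].T+T[:3,3]; W[d<=0]=np.nan
    return W
def save(c,name): cv2.imwrite('pics/'+name,c["frame"][...,::-1])
E
python3 - <<'E'
from h import *
s=read_state(); print({k:np.round(v,3).tolist() for k,v in s.items()})
for n in ("scene","top"):
    c=cap(n); save(c,n+"0.png"); pickle.dump(c,open(n+"0.pkl","wb"))
    print(n,c["mtx"].round(1).tolist(),c["cam_to_world"].round(3).tolist())
E
```

```text
pics
{'time_s': 0.0, 'joint_positions': [62.938, 30.278, 82.156, 0.001, 67.688, -10.226], 'qvel': [0.082, 0.015, -0.099, 0.16, 0.03, 0.032], 'tau': [0.001, -44.005, -17.659, 0.063, 0.058, -0.0], 'position': [0.181, 0.598, 0.247], 'tcp_rot': [[0.29, -0.001, -0.957], [0.957, -0.002, 0.29], [-0.002, -1.0, 0.0]], 'force': [-0.739, 0.653, 0.245], 'moment': [-0.048, 0.002, 0.024], 'opening': 0.999}
scene [[382.6, 0.0, 317.1], [0.0, 382.6, 205.8], [0.0, 0.0, 1.0]] [[-0.792, 0.502, -0.347, 0.941], [0.61, 0.647, -0.458, 0.431], [-0.005, -0.574, -0.819, 1.093], [0.0, 0.0, 0.0, 1.0]]
top [[514.4, 0.0, 316.8], [0.0, 514.4, 193.9], [0.0, 0.0, 1.0]] [[0.012, -0.999, 0.047, 0.44], [-1.0, -0.012, -0.011, -0.1], [0.011, -0.047, -0.999, 1.8], [0.0, 0.0, 0.0, 1.0]]
```

View images.

View pics/scene0.png

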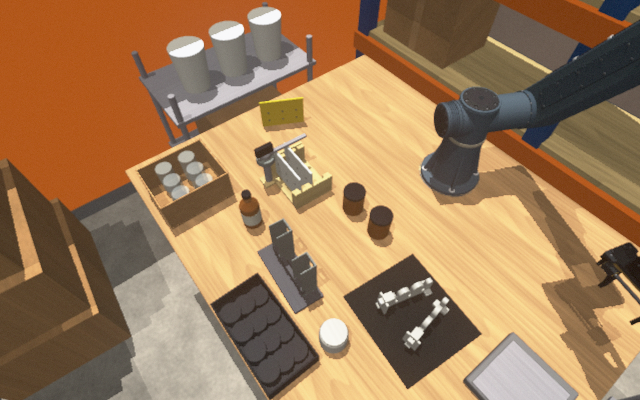

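View pics/top0.png

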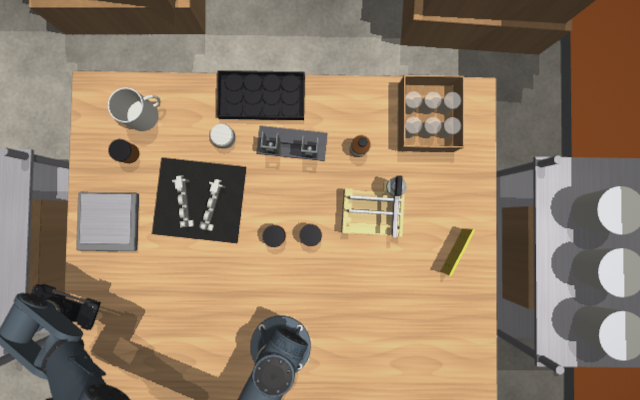

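```bash
python3 - <<'E'
from h import *
t=pickle.load(open('top0.pkl','rb'));s=pickle.load(open('scene0.pkl','rb'))
f=t["frame"][...,::-1]
a=cv2.resize(f[165:240,150:240],None,fx=4.4,fy=4.4,interpolation=cv2.INTER_CUBIC)
b=cv2.resize(f[120:160,250:330],None,fx=4.9,fy=4.9,interpolation=cv2.INTER_CUBIC)
c=cv2.resize(f[170:240,335:412],None,fx=5,fy=5,interpolation=cv2.INTER_CUBIC)
g=s["frame"][...,::-1]
d=cv2.resize(g[265:360,360:460],None,fx=3.9,fy=3.9,interpolation=cv2.INTER_CUBIC)
e=cv2.resize(g[125:210,245:335],None,fx=4.3,fy=4.3,interpolation=cv2.INTER_CUBIC)
im=np.zeros((600,800,3),np.uint8)
def put(p,x,y,w,h): 
    im[y:y+h,x:x+w]=cv2.resize(p,(w,h))
put(a,0,0,360,300);put(b,360,0,440,220);put(c,360,220,300,273);put(d,0,300,315,300);
cv2.imwrite('pics/crop1.png',im)
W=pts(t)
for n,(v0,v1,u0,u1,zm) in dict(mat=(165,240,150,240,.015),rack=(115,165,250,335,.1),case=(170,240,335,412,.03)).items():
    P=W[v0:v1,u0:u1].reshape(-1,3); P=P[P[:,2]>zm]; print(n,len(P),P.min(0).round(3),P.max(0).round(3)); print(np.histogram(P[:,2],20))
E
```

```text
mat 850 [0.398 0.164 0.015] [0.616 0.419 0.085]
(array([66, 53, 53, 34, 23, 22, 25, 18, 19, 15, 14, 30, 39, 50, 85, 95, 89,
       85, 30,  5]), array([0.01506338, 0.01858511, 0.02210685, 0.02562858, 0.02915031,
       0.03267204, 0.03619377, 0.0397155 , 0.04323723, 0.04675897,
       0.0502807 , 0.05380243, 0.05732416, 0.06084589, 0.06436762,
       0.06788935, 0.07141109, 0.07493282, 0.07845455, 0.08197628,
       0.08549801]))
rack 271 [ 0.65  -0.116  0.1  ] [0.716 0.066 0.175]
(array([29, 28, 19,  8,  2,  6,  5,  6,  6,  8,  4,  3,  9,  6, 10, 20, 37,
       35, 23,  7]), array([0.1001456 , 0.10390683, 0.10766805, 0.11142928, 0.1151905 ,
       0.11895173, 0.12271295, 0.12647418, 0.1302354 , 0.13399663,
       0.13775785, 0.14151907, 0.1452803 , 0.14904152, 0.15280275,
       0.15656397, 0.1603252 , 0.16408642, 0.16784765, 0.17160887,
       0.1753701 ]))
case 1348 [ 0.385 -0.409  0.031] [ 0.58  -0.202  0.187]
(array([  9,  19,  11,  15,  37, 195, 257,  56,   5,  11,  11,  37, 234,
       130, 156,  30,   7,  11,  57,  60]), array([0.03093542, 0.03874585, 0.04655628, 0.05436671, 0.06217714,
       0.06998756, 0.07779799, 0.08560842, 0.09341885, 0.10122928,
       0.10903971, 0.11685013, 0.12466056, 0.13247099, 0.14028142,
       0.14809185, 0.15590227, 0.1637127 , 0.17152313, 0.17933356,
       0.18714399]))
```

View pics/crop1.png

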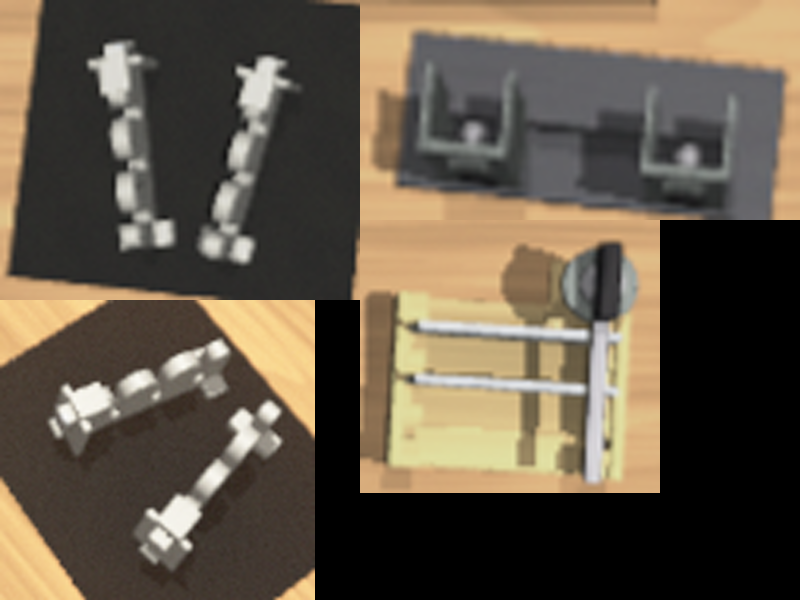

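```bash
cat >> h.py <<'E'
def ray(c,uv,z):
    uv=np.atleast_2d(uv).astype(float);K=c["mtx"];T=c["cam_to_world"]
    d=np.c_[(uv[:,0]-K[0,2])/K[0,0],(uv[:,1]-K[1,2])/K[1,1],np.ones(len(uv))]@T[:3,:3].T
    o=T[:3,3]; return o+d*((z-o[2])/d[:,2])[:,None]
def sel(c,lo,hi):
    W=pts(c); m=np.all((W>np.array(lo))&(W<np.array(hi)),-1); return W,m
def rect(P):
    r=cv2.minAreaRect(P[:,:2].astype(np.float32)); return [np.round(x,4) for x in (r[0],r[1],r[2])]
E
python3 - <<'E'
from h import *
for n in('top','scene'):
    c=pickle.load(open(n+'0.pkl','rb')); print('==',n)
    W,m=sel(c,(.6,-.14,.145),(.75,.09,.19))
    print('rack',m.sum(),np.nanmedian(W[m],0))
    for lab,lo,hi in(('L',-.02,.09),('R',-.14,-.03)):
        v,u=np.where(m&(W[...,1]>lo)&(W[...,1]<hi)); 
        P=ray(c,np.c_[u,v],.165); print(lab,len(P),P.min(0).round(4),P.max(0).round(4),'rect',rect(P))
        print(np.round(W[v,u][np.argsort(u)][:, :3],3)[::4].tolist() if n=='top' else '')
    W,m=sel(c,(.35,.13,-.01),(.65,.4,.012)); print('mat/table z',np.median(W[m][:,2]))
    W,m=sel(c,(.35,.15,.055),(.65,.4,.1))
    k,l=cv2.connectedComponents(cv2.dilate(m.astype(np.uint8),np.ones((3,3))))
    for i in range(1,k):
        q=m&(l==i)
        if q.sum()<15: continue
        v,u=np.where(q); P=W[q]; R=ray(c,np.c_[u,v],.07)
        mu=P[:,:2].mean(0);w,V=np.linalg.eigh(np.cov(P[:,:2].T));d=V[:,1]*np.sign(V[0,1])
        s=(P[:,:2]-mu)@d; print('comb',len(P),mu.round(4),'yaw',np.degrees(np.arctan2(d[1],d[0])).round(1),'ext',s.min().round(4),s.max().round(4),'zmax',np.percentile(P[:,2],90).round(4),'ray rect',rect(R))
E
```

```text
== top
rack 148 [0.66864933 0.01486949 0.16345621]
L 82 [0.662  0.0121 0.165 ] [0.7163 0.066  0.165 ] rect [array([0.6883, 0.0382]), array([0.0515, 0.0515]), np.float64(84.5935)]
[[0.668, 0.066, 0.164], [0.688, 0.064, 0.158], [0.675, 0.063, 0.161], [0.694, 0.06, 0.16], [0.687, 0.062, 0.148], [0.703, 0.06, 0.166], [0.671, 0.06, 0.164], [0.668, 0.056, 0.165], [0.668, 0.053, 0.168], [0.668, 0.047, 0.166], [0.667, 0.04, 0.172], [0.668, 0.034, 0.167], [0.668, 0.028, 0.165], [0.665, 0.024, 0.167], [0.663, 0.018, 0.16], [0.669, 0.018, 0.163], [0.667, 0.016, 0.15], [0.676, 0.015, 0.16], [0.685, 0.015, 0.162], [0.696, 0.013, 0.152], [0.702, 0.013, 0.155]]
R 66 [ 0.6478 -0.1159  0.165 ] [ 0.702  -0.0649  0.165 ] rect [array([ 0.6755, -0.0904]), array([0.0499, 0.0518]), np.float64(85.0878)]
[[0.667, -0.065, 0.164], [0.669, -0.065, 0.168], [0.673, -0.068, 0.167], [0.681, -0.068, 0.174], [0.66, -0.068, 0.166], [0.658, -0.071, 0.157], [0.654, -0.075, 0.161], [0.657, -0.081, 0.168], [0.657, -0.087, 0.166], [0.657, -0.094, 0.167], [0.654, -0.097, 0.163], [0.655, -0.103, 0.16], [0.654, -0.11, 0.167],
[... 504 characters left out ...]
, 0.3353]), array([0.1081, 0.0182]), np.float64(5.7606)]
== scene
rack 392 [0.67701674 0.01033157 0.16109022]
L 197 [0.6617 0.0093 0.165 ] [0.7184 0.0709 0.165 ] rect [array([0.6901, 0.0403]), array([0.059 , 0.0533]), np.float64(85.6764)]

R 195 [ 0.6499 -0.1199  0.165 ] [ 0.7072 -0.0562  0.165 ] rect [array([ 0.6787, -0.0878]), array([0.0621, 0.0535]), np.float64(83.9386)]

mat/table z 0.003715784084078688
comb 372 [0.4995 0.2383] yaw -15.2 ext -0.1019 0.0693 zmax 0.0753 ray rect [array([0.4861, 0.2358]), array([0.0456, 0.1723]), np.float64(80.7302)]
comb 384 [0.5152 0.3419] yaw 6.8 ext -0.1065 0.0641 zmax 0.0747 ray rect [array([0.4964, 0.3448]), array([0.173 , 0.0429]), np.float64(2.716)]
```

```bash
cat >> h.py <<'E'
def combfit(cs,lo,hi,yaw0,verbose=True):
    Ps=[]
    for c in cs:
        W,m=sel(c,(*lo,.05),(*hi,.095)); Ps.append(W[m])
    P=np.vstack(Ps); d=np.array([np.cos(yaw0),np.sin(yaw0)]); n=np.array([-d[1],d[0]])
    return P,d,n
E
python3 - <<'E'
from h import *
cs=[pickle.load(open(n+'0.pkl','rb')) for n in('top','scene')]
for nm,lo,hi in(('A',(.38,.3),(.62,.40)),('B',(.38,.17),(.62,.29))):
    for c in cs+[None]:
        P=np.vstack([ (lambda W,m:W[m])(*sel(x,(*lo,.056),(*hi,.095))) for x in (cs if c is None else [c])])
        # tooth points only: iterative line fit, inliers 9 mm
        x,y=P[:,0],P[:,1]; k=np.polyfit(x,y,1)
        for _ in range(10):
            r=np.abs(y-np.polyval(k,x)); i=r<.008; k=np.polyfit(x[i],y[i],1)
        yaw=np.arctan(k[0]); d=np.array([np.cos(yaw),np.sin(yaw)]); n=np.array([-d[1],d[0]])
        o=np.array([.5,np.polyval(k,.5)]); s=(P[:,:2]-o)@d; w=(P[:,:2]-o)@n
        print(nm,np.degrees(yaw).round(2),o.round(4))
        if c is not None: 
            h,e=np.histogram(s[np.abs(w)<.012],np.arange(-.11,.11,.004)); print(' '.join(f'{int(a*1000)}:{b}' for a,b in zip(e,h)))
            z=[(int(a*1000),round(float(np.median(w[(s>=a)&(s<a+.01)]))*1000,1)) for a in np.arange(-.1,.09,.01) if ((s>=a)&(s<a+.01)).sum()>2]; print(z)
for n,c in zip('ts',cs):
    f=c["frame"].astype(int); W,m=sel(c,(.36,-.42,.03),(.62,-.18,.2))
    for nm,zl,zh,z in (('arm+bar?',.155,.2,.18),('boards',.115,.14,.128),('walls',.065,.09,.08),('bar',.17,.2,.18)):
        v,u=np.where(m&(W[...,2]>zl)&(W[...,2]<zh)); R=W[v,u]; print(n,nm,len(R),rect(R),R[:,2].mean().round(4))
E
```

```text
A 5.69 [0.5    0.3399]
-110:0 -106:0 -102:0 -97:0 -93:2 -89:6 -85:7 -81:7 -77:6 -73:1 -69:0 -65:1 -61:8 -57:5 -53:6 -49:6 -45:6 -41:8 -37:6 -33:5 -29:3 -25:0 -21:0 -17:7 -13:6 -9:6 -5:5 -1:7 2:7 6:7 10:5 14:5 18:0 22:0 26:4 30:8 34:5 38:9 42:10 46:7 50:7 54:6 58:9 62:10 66:5 70:6 74:7 78:1 82:0 86:0 90:0 94:0 98:0 102:0
[(-90, -0.1), (-80, 0.2), (-70, 3.0), (-60, -0.4), (-50, -1.1), (-40, 0.6), (-30, -1.0), (-20, 2.3), (-10, -0.3), (0, -0.5), (9, 1.8), (19, -2.8), (29, 1.8), (39, 1.7), (49, 1.4), (59, 2.5), (69, 3.6)]
A 6.8 [0.5    0.3401]
-110:0 -106:0 -102:0 -97:0 -93:2 -89:5 -85:7 -81:9 -77:11 -73:6 -69:0 -65:0 -61:3 -57:5 -53:7 -49:7 -45:7 -41:9 -37:10 -33:14 -29:5 -25:0 -21:0 -17:2 -13:5 -9:6 -5:9 -1:7 2:9 6:12 10:10 14:12 18:0 22:1 26:3 30:8 34:9 38:13 42:15 46:12 50:16 54:12 58:14 62:27 66:16 70:8 74:12 78:6 82:0 86:0 90:0 94:0 98:0 102:0
[(-90, 0.0), (-80, -0.0), (-60, 0.1), (-50, 0.4), (-40, -0.3), (-30, -0.6), (-20, 1.0), (-10, 0.6), (0, -0.4), (9, 0.6), (19, -0.2), (29, -0.0), (39, -0.3), (49, -0.5), (59, 0.8), (69, -0.1)]
A 6.49 [0.5    0.3401]
B -14.64 [0.5    0.2383]
-1
[... 1111 characters left out ...]
array([0.0188, 0.1648]), np.float64(89.9769)] 0.1769
t boards 397 [array([ 0.4957, -0.309 ]), array([0.1753, 0.1863]), np.float64(75.8107)] 0.1302
t walls 524 [array([ 0.4652, -0.3066]), array([0.2017, 0.1496]), np.float64(87.513)] 0.0787
t bar 119 [array([ 0.5479, -0.3746]), array([0.0188, 0.0633]), np.float64(89.9769)] 0.1793
s arm+bar? 175 [array([ 0.5486, -0.3777]), array([0.0231, 0.0645]), np.float64(88.3097)] 0.1731
s boards 471 [array([ 0.5057, -0.3174]), array([0.1772, 0.1847]), np.float64(68.5917)] 0.128
s walls 720 [array([ 0.4752, -0.3087]), array([0.2045, 0.1767]), np.float64(87.0037)] 0.0777
s bar 112 [array([ 0.5473, -0.3775]), array([0.0625, 0.023 ]), np.float64(0.4661)] 0.179
```

Emit:
play_rows(
  commands=[
    [[0.02, -0.024, 0], [0, 0, 0.005]],
    [[0.06, -0.07, 0], [0, 0, 0.02]],
    [[0.11, -0.13, 0], [0, 0, 0.035]],
    [[0.16, -0.19, 0], [0, 0, 0.035]],
    [[0.21, -0.25, 0], [0, 0, 0.035]],
    [[0.255, -0.3, 0], [0, 0, 0.035]],
    [[0.29, -0.338, 0], [0, 0, 0.035]],
    [[0.308, -0.357, 0], [0, 0, 0.035]],
    [[0.308, -0.357, 0], [0, 0, 0.035]],
    [[0.308, -0.357, -0.02], [0, 0, 0.035]],
  ],
  gripper=0.045,
)

```text
time_s: 1.35
position: [0.4901, 0.2409, 0.2282]
tcp_rot: [[0.258, 0.002, -0.966], [0.966, 0.001, 0.258], [0.002, -1.0, -0.002]]
force: [-0.3, 0.9, -1.1]
opening: 0.518
```

```bash
python3 - <<'E'
from h import *
s=read_state(); R=s["tcp_rot"]; R=np.array(R); print(s["position"],R.round(3).tolist(),s["opening"],s["joint_positions"],s["force"])
E
```

```text
[0.49007892 0.24094345 0.22820649] [[0.258, 0.002, -0.966], [0.966, 0.001, 0.258], [0.002, -1.0, -0.002]] 0.5176893646193707 [ 1.44373185e+01  2.55200973e+01  9.47854099e+01  3.50442781e-02
  5.95410215e+01 -6.06311255e+01] [-0.33295319  0.85695588 -1.0890788 ]
```

Emit:
play_rows(
  commands=[
    [[0, 0, -0.03], [0, 0, 0]],
    [[0, 0, -0.07], [0, 0, 0]],
    [[0, 0, -0.11], [0, 0, 0]],
    [[0, 0, -0.145], [0, 0, 0]],
    [[0, 0, -0.165], [0, 0, 0]],
    [[0, 0, -0.1725], [0, 0, 0]],
    [[0, 0, -0.1725], [0, 0, 0]],
  ],
)

```text
time_s: 2.22
position: [0.4884, 0.2417, 0.0549]
tcp_rot: [[0.255, -0.001, -0.967], [0.967, -0.0, 0.255], [-0.0, -1.0, 0.001]]
force: [1.0, -0.0, 0.4]
opening: 0.514
```

Emit:
play_rows(
  commands=[
    [[0, 0, 0], [0, 0, 0]],
    [[0, 0, 0], [0, 0, 0]],
    [[0, 0, 0], [0, 0, 0]],
    [[0, 0, 0], [0, 0, 0]],
    [[0, 0, 0], [0, 0, 0]],
    [[0, 0, 0], [0, 0, 0]],
  ],
  gripper=0.0,
)

```text
time_s: 2.98
position: [0.4892, 0.2412, 0.0554]
tcp_rot: [[0.256, 0.001, -0.967], [0.967, 0.0, 0.256], [0.0, -1.0, -0.0]]
force: [-0.6, -0.2, 3.5]
opening: 0.159
```

Emit:
play_rows(
  commands=[
    [[0, 0, 0.015], [0, 0, 0]],
    [[0, 0, 0.05], [0, 0, 0]],
    [[0, 0, 0.1], [0, 0, 0]],
    [[0, 0, 0.14], [0, 0, 0]],
    [[0, 0, 0.15], [0, 0, 0]],
    [[0, 0, 0.15], [0, 0, 0]],
  ],
)

```text
time_s: 3.72
position: [0.4885, 0.2411, 0.2049]
tcp_rot: [[0.256, -0.0, -0.967], [0.967, -0.0, 0.256], [-0.0, -1.0, 0.0]]
force: [-1.0, -0.7, -3.4]
opening: 0.159
```

```bash
python3 - <<'E'
from h import *
s=read_state(); print(s["position"],np.array(s["tcp_rot"]).round(3).tolist(),s["opening"]*87,s["force"],s["moment"])
c=cap("scene");pickle.dump(c,open('s1.pkl','wb'))
cv2.imwrite('pics/s1.png',cv2.resize(c["frame"][200:400,300:520,::-1],None,fx=3,fy=3,interpolation=cv2.INTER_CUBIC))
E
```

```text
[0.48849567 0.24111804 0.20491989] [[0.256, -0.0, -0.967], [0.967, -0.0, 0.256], [-0.0, -1.0, 0.0]] 13.79390313907046 [-1.00879813 -0.65958479 -3.35122267] [ 0.04169692 -0.00090104  0.01954507]
```

View pics/s1.png

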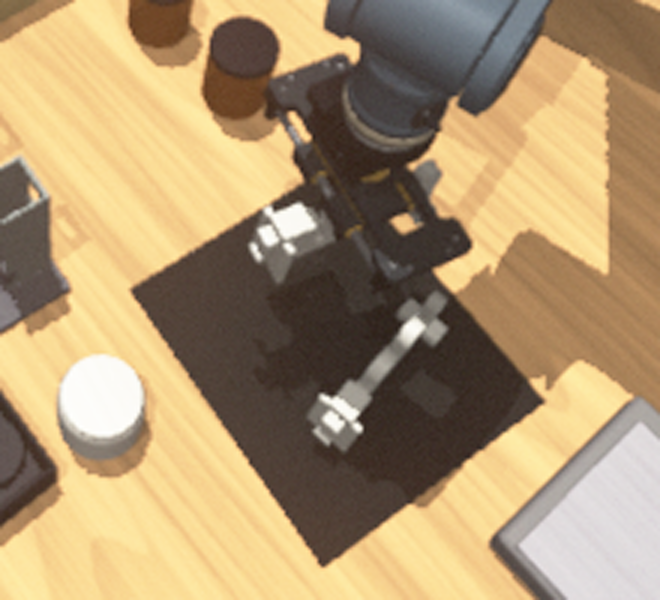

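Emit:
play_rows(
  commands=[
    [[0.003, -0.02, 0], [0, 0, 0.01]],
    [[0.01, -0.06, 0], [0, 0, 0.04]],
    [[0.018, -0.115, 0], [0, 0, 0.07]],
    [[0.027, -0.17, 0], [0, 0, 0.1]],
    [[0.036, -0.225, 0], [0, 0, 0.13]],
    [[0.044, -0.275, 0], [0, 0, 0.15]],
    [[0.049, -0.305, 0], [0, 0, 0.16]],
    [[0.0505, -0.318, 0], [0, 0, 0.164]],
    [[0.0505, -0.318, 0], [0, 0, 0.164]],
  ],
)

```text
time_s: 4.9
position: [0.5387, -0.0767, 0.2036]
tcp_rot: [[0.096, -0.003, -0.995], [0.995, 0.002, 0.096], [0.001, -1.0, 0.003]]
force: [0.0, 0.1, -3.9]
opening: 0.16
```

Emit:
play_rows(
  commands=[
    [[0, 0, -0.015], [0, 0, 0]],
    [[0, 0, -0.04], [0, 0, 0]],
    [[0, 0, -0.06], [0, 0, 0]],
    [[0, 0, -0.068], [0, 0, 0]],
    [[0, 0, -0.068], [0, 0, 0]],
    [[0, 0, -0.068], [0, 0, 0]],
  ],
)

```text
time_s: 5.65
position: [0.54, -0.0766, 0.1376]
tcp_rot: [[0.094, 0.001, -0.996], [0.996, -0.0, 0.094], [-0.0, -1.0, -0.001]]
force: [0.4, 0.3, -2.8]
opening: 0.156
```

```bash
python3 - <<'E'
from h import *
s=read_state(); print(s["position"],np.array(s["tcp_rot"]).round(3).tolist(),s["opening"]*87,s["force"],s["moment"])
c=cap("scene");t=cap("top");pickle.dump((c,t),open('s2.pkl','wb'))
a=cv2.resize(c["frame"][170:330,210:370,::-1],(600,600),interpolation=cv2.INTER_CUBIC)
b=cv2.resize(t["frame"][120:200,270:350,::-1],(200,200),interpolation=cv2.INTER_CUBIC)
im=np.zeros((600,800,3),np.uint8); im[:,:600]=a; im[:200,600:]=b
cv2.imwrite('pics/s2.png',im)
W,m=sel(c,(.58,-.16,.115),(.66,-.01,.2)); f=c["frame"].astype(int); br=m&(f.min(-1)>150); P=W[br]; print(len(P),P.min(0),P.max(0),np.median(P,0))
E
```

```text
[ 0.53996978 -0.07656513  0.13761106] [[0.094, 0.001, -0.996], [0.996, -0.0, 0.094], [-0.0, -1.0, -0.001]] 13.596894072835115 [ 0.35153965  0.34844899 -2.81959349] [-0.00904552 -0.01437444  0.01186664]
159 [ 0.5800827  -0.11533534  0.11717067] [ 0.65907535 -0.06253747  0.1703963 ] [ 0.60523818 -0.08379332  0.15607979]
```

View pics/s2.png

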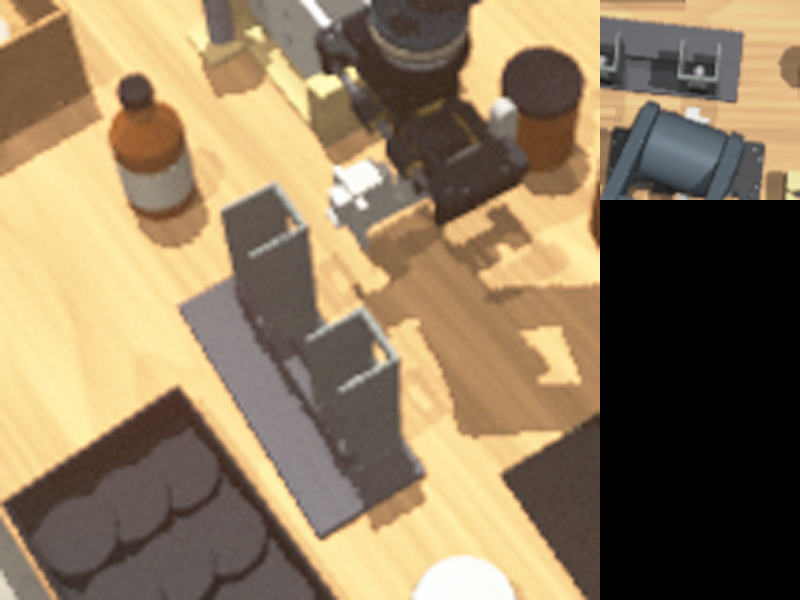

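Emit:
play_rows(
  commands=[
    [[0.01, -0.001, 0], [0, 0, 0]],
    [[0.02, -0.0019, 0], [0, 0, 0]],
    [[0.028, -0.0027, 0], [0, 0, 0]],
    [[0.034, -0.0033, 0], [0, 0, 0]],
    [[0.037, -0.0036, 0], [0, 0, 0]],
    [[0.038, -0.0036, 0], [0, 0, 0]],
    [[0.038, -0.0036, 0], [0, 0, 0]],
  ],
)

```text
time_s: 6.62
position: [0.5772, -0.0803, 0.1369]
tcp_rot: [[0.095, -0.001, -0.996], [0.996, 0.0, 0.095], [0.0, -1.0, 0.001]]
force: [0.8, -0.0, -4.1]
opening: 0.159
```

Emit:
play_rows(
  commands=[
    [[0.002, -0.0002, 0], [0, 0, 0]],
    [[0.004, -0.0004, 0], [0, 0, 0]],
    [[0.006, -0.0006, 0], [0, 0, 0]],
    [[0.006, -0.0006, 0], [0, 0, 0]],
  ],
)

```text
time_s: 7.12
position: [0.5837, -0.081, 0.1371]
tcp_rot: [[0.095, 0.0, -0.996], [0.996, -0.0, 0.095], [-0.0, -1.0, -0.0]]
force: [-0.4, 0.3, -3.3]
opening: 0.16
```

Hook is inside; nudge to contact.

Emit:
play_rows(
  commands=[
    [[0.001, -0.0001, 0], [0, 0, 0]],
    [[0.002, -0.0002, 0], [0, 0, 0]],
    [[0.002, -0.0002, 0], [0, 0, 0]],
  ],
)

```text
time_s: 7.5
position: [0.5855, -0.0812, 0.137]
tcp_rot: [[0.095, 0.0, -0.996], [0.996, -0.0, 0.095], [-0.0, -1.0, -0.0]]
force: [0.3, -1.0, -3.1]
opening: 0.155
```

Emit:
play_rows(
  commands=[
    [[0.001, -0.0001, 0], [0, 0, 0]],
    [[0.002, -0.0002, 0], [0, 0, 0]],
    [[0.002, -0.0002, 0], [0, 0, 0]],
  ],
)

```text
time_s: 7.88
position: [0.5856, -0.081, 0.1367]
tcp_rot: [[0.094, -0.004, -0.996], [0.996, 0.001, 0.094], [0.0, -1.0, 0.004]]
force: [-5.0, -0.0, -0.7]
opening: 0.161
```

Emit:
play_rows(
  commands=[
    [[-0.001, 0, -0.002], [0, 0, 0]],
    [[-0.001, 0, -0.004], [0, 0, 0]],
    [[-0.001, 0, -0.006], [0, 0, 0]],
    [[-0.001, 0, -0.008], [0, 0, 0]],
    [[-0.001, 0, -0.008], [0, 0, 0]],
  ],
)

```text
time_s: 8.5
position: [0.5856, -0.0811, 0.1289]
tcp_rot: [[0.094, -0.002, -0.996], [0.996, 0.001, 0.094], [0.0, -1.0, 0.002]]
force: [-4.4, 1.7, 0.2]
opening: 0.161
```

Emit:
play_rows(
  commands=[
    [[0, 0, -0.002], [0, 0, 0]],
    [[0, 0, -0.004], [0, 0, 0]],
    [[0, 0, -0.004], [0, 0, 0]],
  ],
)

```text
time_s: 8.88
position: [0.5848, -0.081, 0.1254]
tcp_rot: [[0.094, -0.004, -0.996], [0.996, 0.001, 0.094], [0.0, -1.0, 0.004]]
force: [-7.8, 1.8, 4.0]
opening: 0.161
```

Emit:
play_rows(
  commands=[
    [[0, 0, -0.001], [0, 0, 0]],
    [[0, 0, -0.001], [0, 0, 0]],
    [[0, 0, -0.001], [0, 0, 0]],
    [[0, 0, -0.001], [0, 0, 0]],
  ],
  gripper=0.035,
)

```text
time_s: 9.38
position: [0.587, -0.0815, 0.1241]
tcp_rot: [[0.095, 0.001, -0.996], [0.996, -0.0, 0.095], [-0.0, -1.0, -0.001]]
force: [1.0, -0.3, -0.3]
opening: 0.396
```

Emit:
play_rows(
  commands=[
    [[0, 0, 0.015], [0, 0, 0]],
    [[0, 0, 0.04], [0, 0, 0]],
    [[0, 0, 0.065], [0, 0, 0]],
    [[0, 0, 0.08], [0, 0, 0]],
    [[0, 0, 0.08], [0, 0, 0]],
  ],
)

```text
time_s: 10.0
position: [0.5873, -0.0816, 0.2057]
tcp_rot: [[0.095, 0.003, -0.996], [0.996, -0.001, 0.095], [-0.001, -1.0, -0.003]]
force: [-0.5, 0.2, -0.2]
opening: 0.404
```

```bash
python3 - <<'E'
from h import *
s=read_state(); print(s["position"],np.array(s["tcp_rot"]).round(3).tolist(),s["opening"]*87,s["force"],s["moment"])
c=cap("scene");pickle.dump(c,open('s3.pkl','wb'))
cv2.imwrite('pics/s3.png',cv2.resize(c["frame"][180:300,240:380,::-1],(700,600),interpolation=cv2.INTER_CUBIC))
W,m=sel(c,(.57,-.16,.11),(.655,-.01,.2)); f=c["frame"].astype(int); br=m&(f.min(-1)>150); P=W[br]; print(len(P),P.min(0),P.max(0),np.median(P,0))
E
```

```text
[ 0.58728059 -0.08162042  0.20571271] [[0.095, 0.003, -0.996], [0.996, -0.001, 0.095], [-0.001, -1.0, -0.003]] 35.1850257833167 [-0.46338949  0.17612312 -0.19759548] [ 0.05950575 -0.00758868  0.03624816]
105 [ 0.58959122 -0.11571129  0.11034805] [ 0.65496258 -0.06548773  0.16910096] [ 0.63925324 -0.08709761  0.14420853]
```

View pics/s3.png

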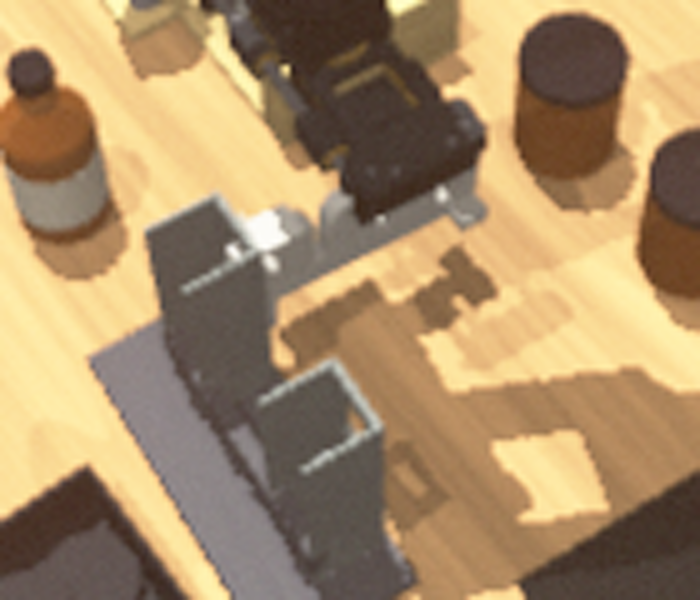

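Emit:
play_rows(
  commands=[
    [[0.015, -0.0013, 0], [0, 0, 0]],
    [[0.035, -0.003, 0], [0, 0, 0]],
    [[0.045, -0.004, 0], [0, 0, 0]],
    [[0.048, -0.0042, 0], [0, 0, 0]],
    [[0.048, -0.0042, -0.01], [0, 0, 0]],
    [[0.048, -0.0042, -0.022], [0, 0, 0]],
    [[0.048, -0.0042, -0.03], [0, 0, 0]],
    [[0.048, -0.0042, -0.033], [0, 0, 0]],
    [[0.048, -0.0042, -0.033], [0, 0, 0]],
  ],
  gripper=0.0,
)

```text
time_s: 11.18
position: [0.6343, -0.0856, 0.1707]
tcp_rot: [[0.095, -0.0, -0.996], [0.996, 0.0, 0.095], [0.0, -1.0, 0.0]]
force: [0.2, 0.2, 0.4]
opening: 0.004
```

Emit:
play_rows(
  commands=[
    [[0, 0, -0.002], [0, 0, 0]],
    [[0, 0, -0.004], [0, 0, 0]],
    [[0, 0, -0.006], [0, 0, 0]],
    [[0, 0, -0.007], [0, 0, 0]],
    [[0, 0, -0.008], [0, 0, 0]],
    [[0, 0, -0.008], [0, 0, 0]],
  ],
)

```text
time_s: 11.92
position: [0.6351, -0.0858, 0.1662]
tcp_rot: [[0.094, 0.003, -0.996], [0.996, -0.001, 0.094], [-0.001, -1.0, -0.003]]
force: [-3.7, 0.9, 13.0]
opening: 0.007
```

Emit:
play_rows(
  commands=[
    [[0, 0, -0.001], [0, 0, 0]],
    [[0, 0, -0.002], [0, 0, 0]],
    [[0, 0, -0.003], [0, 0, 0]],
    [[0, 0, -0.004], [0, 0, 0]],
    [[0, 0, -0.004], [0, 0, 0]],
  ],
)

```text
time_s: 12.55
position: [0.6356, -0.086, 0.1618]
tcp_rot: [[0.094, 0.004, -0.996], [0.996, -0.001, 0.094], [-0.001, -1.0, -0.004]]
force: [-2.7, 1.2, 10.3]
opening: -0.001
```

Emit:
play_rows(
  commands=[
    [[0, 0, -0.001], [0, 0, 0]],
    [[0, 0, -0.002], [0, 0, 0]],
    [[0, 0, -0.003], [0, 0, 0]],
    [[0, 0, -0.004], [0, 0, 0]],
    [[0, 0, -0.004], [0, 0, 0]],
  ],
)

```text
time_s: 13.18
position: [0.636, -0.0861, 0.1572]
tcp_rot: [[0.095, 0.005, -0.996], [0.996, -0.001, 0.095], [-0.001, -1.0, -0.005]]
force: [-0.8, 1.0, 6.3]
opening: 0.002
```

Emit:
play_rows(
  commands=[
    [[0, 0, -0.001], [0, 0, 0]],
    [[0, 0, -0.002], [0, 0, 0]],
    [[0, 0, -0.003], [0, 0, 0]],
    [[0, 0, -0.004], [0, 0, 0]],
    [[0, 0, -0.004], [0, 0, 0]],
  ],
)

```text
time_s: 13.8
position: [0.6363, -0.0861, 0.1547]
tcp_rot: [[0.095, 0.006, -0.996], [0.996, -0.002, 0.095], [-0.001, -1.0, -0.006]]
force: [-2.3, 1.2, 13.0]
opening: 0.006
```

Emit:
play_rows(
  commands=[
    [[0, 0, -0.001], [0, 0, 0]],
    [[0, 0, -0.002], [0, 0, 0]],
    [[0, 0, -0.003], [0, 0, 0]],
    [[0, 0, -0.003], [0, 0, 0]],
  ],
)

```text
time_s: 14.3
position: [0.6364, -0.0861, 0.1544]
tcp_rot: [[0.094, 0.007, -0.996], [0.996, -0.002, 0.094], [-0.002, -1.0, -0.007]]
force: [-6.3, 1.0, 24.3]
opening: 0.003
```

Emit:
play_rows(
  commands=[
    [[0, 0, 0.02], [0, 0, 0]],
    [[0, 0, 0.06], [0, 0, 0]],
    [[-0.01, 0.02, 0.1], [0, 0, 0]],
    [[-0.04, 0.06, 0.11], [0, 0, 0]],
    [[-0.07, 0.1, 0.11], [0, 0, 0]],
    [[-0.1, 0.13, 0.11], [0, 0, 0]],
    [[-0.12, 0.15, 0.11], [0, 0, 0]],
    [[-0.12, 0.15, 0.11], [0, 0, 0]],
  ],
  gripper=0.045,
)

```text
time_s: 15.3
position: [0.5128, 0.0658, 0.2584]
tcp_rot: [[0.092, -0.001, -0.996], [0.996, 0.0, 0.092], [0.0, -1.0, 0.001]]
force: [0.4, 0.4, 0.2]
opening: 0.516
```

```bash
cat >> h.py <<'E'
def comb(c,lo,hi,zl=.056,zh=.095):
    W,m=sel(c,(*lo,zl),(*hi,zh)); P=W[m&(c["frame"].min(-1)>90)]
    x,y=P[:,0],P[:,1]; k=np.polyfit(x,y,1)
    for _ in range(10):
        r=np.abs(y-np.polyval(k,x)); i=r<.008; k=np.polyfit(x[i],y[i],1)
    yaw=np.arctan(k[0]); d=np.array([np.cos(yaw),np.sin(yaw)]); n=np.array([-d[1],d[0]])
    o=np.array([.5,np.polyval(k,.5)]); s=(P[:,:2]-o)@d; w=(P[:,:2]-o)@n
    h,e=np.histogram(s[np.abs(w)<.012],np.arange(-.13,.17,.003)); print(np.degrees(yaw),o,d,' '.join(f'{int(round(a*1000))}:{b}' for a,b in zip(e,h)))
E
python3 - <<'E'
from h import *
s=read_state(); print(s["position"])
c=cap("scene");t=cap("top");pickle.dump((c,t),open('s4.pkl','wb'))
for x in(c,t): comb(x,(.38,.27),(.65,.43))
W,m=sel(c,(.48,-.14,.095),(.655,-.03,.14)); print(m.sum()); comb(c,(.48,-.14),(.65,-.03),.1,.14)
E
```

```text
[0.51279211 0.06577674 0.25837775]
6.658756755158136 [0.5        0.33999603] [0.99325438 0.11595579] -130:0 -127:0 -124:0 -121:0 -118:0 -115:0 -112:0 -109:0 -106:0 -103:0 -100:0 -97:0 -94:1 -91:4 -88:3 -85:4 -82:9 -79:9 -76:10 -73:1 -70:0 -67:0 -64:1 -61:1 -58:3 -55:7 -52:2 -49:6 -46:6 -43:7 -40:8 -37:5 -34:9 -31:10 -28:0 -25:0 -22:0 -19:1 -16:3 -13:3 -10:6 -7:4 -4:6 -1:6 2:9 5:7 8:7 11:10 14:9 17:0 20:0 23:0 26:3 29:6 32:4 35:7 38:10 41:8 44:13 47:11 50:10 53:10 56:12 59:8 62:13 65:26 68:3 71:9 74:8 77:9 80:0 83:0 86:0 89:0 92:0 95:0 98:0 101:0 104:0 107:0 110:0 113:0 116:0 119:0 122:0 125:0 128:0 131:0 134:0 137:0 140:0 143:0 146:0 149:0 152:0 155:0 158:0 161:0 164:0 167:0
6.386315284245291 [0.5       0.3404378] [0.99379451 0.11123157] -130:0 -127:0 -124:0 -121:0 -118:0 -115:0 -112:0 -109:0 -106:0 -103:0 -100:0 -97:0 -94:3 -91:4 -88:5 -85:4 -82:6 -79:3 -76:5 -73:1 -70:0 -67:0 -64:3 -61:3 -58:4 -55:5 -52:4 -49:6 -46:5 -43:5 -40:5 -37:5 -34:2 -31:2 -28:0 -25:0 -22:0 -19:1 -16:5 -13:6 -10:5 -7:5 -4:5 -1:5 2:1 5:4 8:4 11:4 14:3 17:0 20:0 23:0 26:1 29:3 32:6 35:7 38:6 41:7 44:6 47:7 50:
[... 171 characters left out ...]
 146:0 149:0 152:0 155:0 158:0 161:0 164:0 167:0
399
-4.2451309208863135 [ 0.5        -0.07129118] [ 0.99725648 -0.07402374] -130:0 -127:0 -124:0 -121:0 -118:0 -115:0 -112:0 -109:0 -106:0 -103:0 -100:0 -97:0 -94:0 -91:0 -88:0 -85:0 -82:0 -79:0 -76:0 -73:0 -70:0 -67:0 -64:0 -61:0 -58:0 -55:0 -52:0 -49:0 -46:0 -43:0 -40:0 -37:0 -34:0 -31:0 -28:0 -25:0 -22:0 -19:0 -16:0 -13:0 -10:1 -7:5 -4:6 -1:8 2:4 5:8 8:11 11:3 14:0 17:0 20:0 23:5 26:7 29:5 32:7 35:7 38:9 41:7 44:8 47:10 50:9 53:8 56:4 59:0 62:0 65:3 68:5 71:7 74:7 77:8 80:9 83:7 86:9 89:9 92:7 95:8 98:9 101:3 104:0 107:1 110:2 113:8 116:6 119:10 122:9 125:8 128:9 131:7 134:6 137:10 140:4 143:6 146:3 149:0 152:0 155:0 158:0 161:0 164:0 167:0
```

Emit:
play_rows(
  commands=[
    [[-0.001, 0.02, 0], [0, 0, 0.02]],
    [[-0.003, 0.06, 0], [0, 0, 0.06]],
    [[-0.006, 0.11, 0], [0, 0, 0.1]],
    [[-0.009, 0.165, 0], [0, 0, 0.14]],
    [[-0.011, 0.215, 0], [0, 0, 0.17]],
    [[-0.013, 0.255, 0], [0, 0, 0.2]],
    [[-0.0135, 0.27, 0], [0, 0, 0.206]],
    [[-0.0135, 0.274, 0], [0, 0, 0.206]],
    [[-0.0135, 0.274, -0.02], [0, 0, 0.206]],
  ],
)

```text
time_s: 16.52
position: [0.5029, 0.3378, 0.2393]
tcp_rot: [[-0.11, 0.004, -0.994], [0.994, 0.001, -0.11], [0.0, -1.0, -0.004]]
force: [-0.6, -0.7, -0.6]
opening: 0.517
```

Emit:
play_rows(
  commands=[
    [[0, 0, -0.04], [0, 0, 0]],
    [[0, 0, -0.08], [0, 0, 0]],
    [[0, 0, -0.12], [0, 0, 0]],
    [[0, 0, -0.155], [0, 0, 0]],
    [[0, 0, -0.173], [0, 0, 0]],
    [[0, 0, -0.183], [0, 0, 0]],
    [[0, 0, -0.183], [0, 0, 0]],
    [[0, 0, -0.183], [0, 0, 0]],
  ],
)

```text
time_s: 17.52
position: [0.5019, 0.3387, 0.0563]
tcp_rot: [[-0.111, 0.002, -0.994], [0.994, 0.001, -0.111], [0.001, -1.0, -0.002]]
force: [-0.3, -0.1, 0.1]
opening: 0.515
```

Emit:
play_rows(
  commands=[
    [[-0.002, 0.001, -0.001], [0, 0, 0]],
    [[-0.002, 0.001, -0.001], [0, 0, 0]],
  ],
)

```text
time_s: 17.77
position: [0.4989, 0.3397, 0.0546]
tcp_rot: [[-0.111, 0.001, -0.994], [0.994, 0.0, -0.111], [0.0, -1.0, -0.001]]
force: [0.1, -0.0, 0.1]
opening: 0.516
```

Emit:
play_rows(
  commands=[
    [[0, 0, 0], [0, 0, 0]],
    [[0, 0, 0], [0, 0, 0]],
    [[0, 0, 0], [0, 0, 0]],
    [[0, 0, 0], [0, 0, 0]],
    [[0, 0, 0], [0, 0, 0]],
    [[0, 0, 0], [0, 0, 0]],
  ],
  gripper=0.0,
)

```text
time_s: 18.52
position: [0.4991, 0.3396, 0.054]
tcp_rot: [[-0.111, 0.0, -0.994], [0.994, 0.0, -0.111], [0.0, -1.0, -0.0]]
force: [-0.6, 0.8, 0.2]
opening: 0.159
```

Emit:
play_rows(
  commands=[
    [[0, 0, 0.015], [0, 0, 0]],
    [[0, 0, 0.05], [0, 0, 0]],
    [[0, 0, 0.1], [0, 0, 0]],
    [[0, 0, 0.14], [0, 0, 0]],
    [[0, 0, 0.15], [0, 0, 0]],
    [[0, 0, 0.15], [0, 0, 0]],
  ],
)

```text
time_s: 19.27
position: [0.4985, 0.3391, 0.2041]
tcp_rot: [[-0.111, -0.0, -0.994], [0.994, -0.0, -0.111], [-0.0, -1.0, 0.0]]
force: [-0.8, -0.1, -3.3]
opening: 0.155
```

Emit:
play_rows(
  commands=[
    [[0.003, -0.02, 0], [0, 0, -0.02]],
    [[0.011, -0.06, 0], [0, 0, -0.05]],
    [[0.021, -0.11, 0], [0, 0, -0.09]],
    [[0.031, -0.165, 0], [0, 0, -0.13]],
    [[0.041, -0.215, 0], [0, 0, -0.17]],
    [[0.049, -0.26, 0], [0, 0, -0.2]],
    [[0.0535, -0.281, 0], [0, 0, -0.206]],
    [[0.0545, -0.287, 0], [0, 0, -0.206]],
    [[0.0545, -0.287, 0], [0, 0, -0.206]],
    [[0.0545, -0.287, -0.015], [0, 0, -0.206]],
  ],
)

```text
time_s: 20.52
position: [0.5538, 0.0532, 0.1891]
tcp_rot: [[0.094, 0.002, -0.996], [0.996, 0.0, 0.094], [0.0, -1.0, -0.002]]
force: [0.1, 0.7, -2.0]
opening: 0.156
```

Emit:
play_rows(
  commands=[
    [[0, 0, -0.025], [0, 0, 0]],
    [[0, 0, -0.045], [0, 0, 0]],
    [[0, 0, -0.0525], [0, 0, 0]],
    [[0, 0, -0.0525], [0, 0, 0]],
    [[0, 0, -0.0525], [0, 0, 0]],
  ],
)

```text
time_s: 21.15
position: [0.554, 0.0527, 0.1371]
tcp_rot: [[0.094, 0.001, -0.996], [0.996, -0.0, 0.094], [-0.0, -1.0, -0.001]]
force: [0.4, -0.0, -2.3]
opening: 0.156
```

Emit:
play_rows(
  commands=[
    [[0.01, -0.0015, 0], [0, 0, 0]],
    [[0.02, -0.0025, 0], [0, 0, 0]],
    [[0.028, -0.0035, 0], [0, 0, 0]],
    [[0.034, -0.004, 0], [0, 0, 0]],
    [[0.037, -0.0043, 0], [0, 0, 0]],
    [[0.038, -0.0044, 0], [0, 0, 0]],
    [[0.038, -0.0044, 0], [0, 0, 0]],
  ],
)

```text
time_s: 22.02
position: [0.5911, 0.0481, 0.1364]
tcp_rot: [[0.095, -0.001, -0.996], [0.996, 0.0, 0.095], [-0.0, -1.0, 0.001]]
force: [-0.8, -0.3, -3.4]
opening: 0.157
```

Emit:
play_rows(
  commands=[
    [[0.002, -0.0002, 0], [0, 0, 0]],
    [[0.004, -0.0004, 0], [0, 0, 0]],
    [[0.006, -0.0006, 0], [0, 0, 0]],
    [[0.007, -0.0007, 0], [0, 0, 0]],
    [[0.007, -0.0007, 0], [0, 0, 0]],
  ],
)

```text
time_s: 22.65
position: [0.5972, 0.0475, 0.1363]
tcp_rot: [[0.094, -0.003, -0.996], [0.996, 0.0, 0.094], [-0.0, -1.0, 0.003]]
force: [-4.6, -0.7, -1.0]
opening: 0.161
```

Emit:
play_rows(
  commands=[
    [[0.001, -0.0001, 0], [0, 0, 0]],
    [[0.001, -0.0001, 0], [0, 0, 0]],
    [[0.001, -0.0001, 0], [0, 0, 0]],
  ],
)

```text
time_s: 23.02
position: [0.5972, 0.0475, 0.1362]
tcp_rot: [[0.094, -0.005, -0.996], [0.996, 0.0, 0.094], [-0.0, -1.0, 0.005]]
force: [-7.1, 1.0, 0.7]
opening: 0.162
```

Contact at x=.597, as expected. Lower onto the plunger.

Emit:
play_rows(
  commands=[
    [[-0.002, 0, -0.002], [0, 0, 0]],
    [[-0.002, 0, -0.005], [0, 0, 0]],
    [[-0.002, 0, -0.008], [0, 0, 0]],
    [[-0.002, 0, -0.01], [0, 0, 0]],
    [[-0.002, 0, -0.012], [0, 0, 0]],
    [[-0.002, 0, -0.012], [0, 0, 0]],
  ],
)

```text
time_s: 23.78
position: [0.5966, 0.0473, 0.125]
tcp_rot: [[0.095, -0.002, -0.996], [0.996, 0.0, 0.095], [-0.0, -1.0, 0.002]]
force: [-6.4, 0.3, 3.7]
opening: 0.159
```

Emit:
play_rows(
  commands=[
    [[0, 0, -0.001], [0, 0, 0]],
    [[0, 0, -0.001], [0, 0, 0]],
    [[0, 0, -0.001], [0, 0, 0]],
    [[0, 0, -0.001], [0, 0, 0]],
  ],
  gripper=0.035,
)

```text
time_s: 24.28
position: [0.5979, 0.0471, 0.1236]
tcp_rot: [[0.095, 0.001, -0.995], [0.995, -0.0, 0.095], [-0.0, -1.0, -0.001]]
force: [-0.1, 0.8, 0.9]
opening: 0.393
```

Emit:
play_rows(
  commands=[
    [[0, 0, 0.015], [0, 0, 0]],
    [[0, 0, 0.04], [0, 0, 0]],
    [[0, 0, 0.065], [0, 0, 0]],
    [[0, 0, 0.08], [0, 0, 0]],
    [[0, 0, 0.08], [0, 0, 0]],
  ],
)

```text
time_s: 24.9
position: [0.5983, 0.0472, 0.2052]
tcp_rot: [[0.095, 0.004, -0.996], [0.996, -0.0, 0.095], [-0.0, -1.0, -0.004]]
force: [-0.3, -0.1, -0.1]
opening: 0.402
```

Emit:
play_rows(
  commands=[
    [[0.015, -0.0013, 0], [0, 0, 0]],
    [[0.035, -0.003, 0], [0, 0, 0]],
    [[0.045, -0.004, 0], [0, 0, 0]],
    [[0.0495, -0.0045, 0], [0, 0, 0]],
    [[0.0495, -0.0045, -0.01], [0, 0, 0]],
    [[0.0495, -0.0045, -0.022], [0, 0, 0]],
    [[0.0495, -0.0045, -0.03], [0, 0, 0]],
    [[0.0495, -0.0045, -0.033], [0, 0, 0]],
    [[0.0495, -0.0045, -0.033], [0, 0, 0]],
  ],
  gripper=0.0,
)

```text
time_s: 26.02
position: [0.6468, 0.0427, 0.1703]
tcp_rot: [[0.095, -0.0, -0.996], [0.996, 0.0, 0.095], [-0.0, -1.0, 0.0]]
force: [0.7, -0.2, -0.3]
opening: 0.0
```

Emit:
play_rows(
  commands=[
    [[0, 0, -0.002], [0, 0, 0]],
    [[0, 0, -0.004], [0, 0, 0]],
    [[0, 0, -0.006], [0, 0, 0]],
    [[0, 0, -0.007], [0, 0, 0]],
    [[0, 0, -0.008], [0, 0, 0]],
    [[0, 0, -0.009], [0, 0, 0]],
    [[0, 0, -0.01], [0, 0, 0]],
    [[0, 0, -0.011], [0, 0, 0]],
  ],
)

```text
time_s: 27.02
position: [0.6481, 0.0427, 0.1627]
tcp_rot: [[0.094, 0.004, -0.996], [0.996, -0.0, 0.094], [-0.0, -1.0, -0.004]]
force: [-1.4, 0.3, 10.3]
opening: 0.005
```

Emit:
play_rows(
  commands=[
    [[0, 0, -0.001], [0, 0, 0]],
    [[0, 0, -0.002], [0, 0, 0]],
    [[0, 0, -0.003], [0, 0, 0]],
    [[0, 0, -0.004], [0, 0, 0]],
    [[0, 0, -0.005], [0, 0, 0]],
    [[0, 0, -0.006], [0, 0, 0]],
    [[0, 0, -0.007], [0, 0, 0]],
    [[0, 0, -0.008], [0, 0, 0]],
    [[0, 0, -0.008], [0, 0, 0]],
  ],
)

```text
time_s: 28.15
position: [0.6489, 0.0425, 0.1547]
tcp_rot: [[0.095, 0.006, -0.996], [0.996, -0.001, 0.095], [-0.0, -1.0, -0.006]]
force: [-1.9, 0.7, 10.5]
opening: 0.006
```

Emit:
play_rows(
  commands=[
    [[0, 0, -0.001], [0, 0, 0]],
    [[0, 0, -0.002], [0, 0, 0]],
    [[0, 0, -0.003], [0, 0, 0]],
    [[0, 0, -0.003], [0, 0, 0]],
  ],
)

```text
time_s: 28.65
position: [0.6489, 0.0426, 0.1544]
tcp_rot: [[0.094, 0.007, -0.996], [0.996, -0.001, 0.094], [-0.0, -1.0, -0.007]]
force: [-4.8, 0.7, 21.5]
opening: 0.004
```

Emit:
play_rows(
  commands=[
    [[0, 0, 0.02], [0, 0, 0]],
    [[0, 0, 0.06], [0, 0, 0]],
    [[-0.01, 0, 0.1], [0, 0, -0.1]],
    [[-0.03, -0.01, 0.12], [0, 0, -0.27]],
    [[-0.06, -0.03, 0.12], [0, 0, -0.45]],
    [[-0.08, -0.06, 0.12], [0, 0, -0.63]],
    [[-0.1, -0.1, 0.12], [0, 0, -0.81]],
    [[-0.11, -0.14, 0.12], [0, 0, -0.99]],
    [[-0.115, -0.18, 0.12], [0, 0, -1.17]],
    [[-0.12, -0.22, 0.12], [0, 0, -1.35]],
  ],
)

```text
time_s: 29.9
position: [0.5267, -0.1786, 0.269]
tcp_rot: [[0.993, 0.001, -0.12], [0.12, -0.0, 0.993], [0.001, -1.0, -0.001]]
force: [0.6, -0.7, 0.7]
opening: 0.009
```

Emit:
play_rows(
  commands=[
    [[0, -0.04, 0], [0, 0, -0.18]],
    [[0.003, -0.08, 0], [0, 0, -0.36]],
    [[0.006, -0.11, 0], [0, 0, -0.54]],
    [[0.01, -0.14, 0], [0, 0, -0.72]],
    [[0.013, -0.16, 0], [0, 0, -0.9]],
    [[0.016, -0.175, 0], [0, 0, -1.08]],
    [[0.019, -0.187, 0], [0, 0, -1.26]],
    [[0.019, -0.195, 0], [0, 0, -1.44]],
    [[0.019, -0.197, 0], [0, 0, -1.62]],
    [[0.019, -0.1985, 0], [0, 0, -1.74]],
  ],
  gripper=0.045,
)

```text
time_s: 31.15
position: [0.5459, -0.376, 0.2686]
tcp_rot: [[-0.048, 0.0, 0.999], [-0.999, -0.0, -0.048], [0.0, -1.0, 0.0]]
force: [0.1, 0.5, 0.6]
opening: 0.519
```

```bash
python3 - <<'E'
from h import *
s=read_state(); R=np.array(s["tcp_rot"]);print(s["position"],R.round(3).tolist(),np.degrees(np.arctan2(-R[1,2],-R[0,2])),s["joint_positions"])
c=cap("scene");t=cap("top");pickle.dump((c,t),open('s5.pkl','wb'))
# locked combs
comb(c,(.48,-.14),(.645,-.03),.1,.14); comb(t,(.48,-.14),(.645,-.03),.1,.14);comb(c,(.48,0),(.66,.1),.1,.14); comb(t,(.48,0),(.66,.1),.1,.14)
c0=pickle.load(open('top0.pkl','rb')); s0=pickle.load(open('scene0.pkl','rb'))
for n,c in(('t',c0),('s',s0)):
    W,m=sel(c,(.36,-.36,.118),(.62,-.20,.138)); P=W[m]; print(n,np.histogram(P[:,0],np.arange(.38,.60,.006)))
    for lo,hi in((.44,.4885),(.4885,.54)):
        q=P[(P[:,0]>lo)&(P[:,0]<hi)]; print(lo,len(q),q[:,1].min(),q[:,1].max(),np.polyfit(q[:,1]+.3,q[:,0],1),q[:,2].mean())
E
```

```text
[ 0.54587485 -0.37604003  0.26862876] [[-0.048, 0.0, 0.999], [-0.999, -0.0, -0.048], [0.0, -1.0, 0.0]] 177.26114174580076 [-4.42018082e+01  3.20573131e+01  7.49113299e+01 -3.34737494e-04
  7.30183903e+01  4.85371485e+01]
-3.74403910034422 [ 0.5        -0.07180987] [ 0.99786572 -0.06529931] -130:0 -127:0 -124:0 -121:0 -118:0 -115:0 -112:0 -109:0 -106:0 -103:0 -100:0 -97:0 -94:0 -91:0 -88:0 -85:0 -82:0 -79:0 -76:0 -73:0 -70:0 -67:0 -64:0 -61:0 -58:0 -55:0 -52:0 -49:0 -46:0 -43:0 -40:0 -37:0 -34:0 -31:0 -28:0 -25:0 -22:0 -19:0 -16:0 -13:0 -10:2 -7:3 -4:6 -1:6 2:8 5:7 8:13 11:1 14:0 17:0 20:3 23:4 26:5 29:6 32:8 35:6 38:8 41:5 44:8 47:9 50:10 53:11 56:1 59:0 62:0 65:4 68:6 71:4 74:7 77:6 80:8 83:9 86:12 89:6 92:6 95:9 98:11 101:0 104:0 107:0 110:5 113:6 116:7 119:8 122:10 125:5 128:9 131:8 134:8 137:7 140:6 143:3 146:0 149:0 152:0 155:0 158:0 161:0 164:0 167:0
-5.184834021188377 [ 0.5        -0.07265271] [ 0.99590835 -0.09036897] -130:0 -127:0 -124:0 -121:0 -118:0 -115:0 -112:0 -109:0 -106:0 -103:0 -100:0 -97:0 -94:0 -91:0 -88:0 -85:0 -82:0 -79:0 -76:0 -73:0 -70:0 -67:0 -64:0 -61:0 -58:0
[... 2318 characters left out ...]
-0.07021133  0.51339935] 0.1290795901258391
s (array([ 0,  0,  0,  0,  0,  0,  0,  0,  0,  0,  0,  0,  3, 32, 74,  8,  0,
        0,  0,  0, 16, 63, 36,  0,  6,  5,  7, 10, 10, 12,  6, 10,  3,  0,
        0,  0]), array([0.38 , 0.386, 0.392, 0.398, 0.404, 0.41 , 0.416, 0.422, 0.428,
       0.434, 0.44 , 0.446, 0.452, 0.458, 0.464, 0.47 , 0.476, 0.482,
       0.488, 0.494, 0.5  , 0.506, 0.512, 0.518, 0.524, 0.53 , 0.536,
       0.542, 0.548, 0.554, 0.56 , 0.566, 0.572, 0.578, 0.584, 0.59 ,
       0.596]))
0.44 117 -0.35954082256860687 -0.22152135810833307 [0.04910756 0.46478697] 0.1280550384845419
0.4885 130 -0.35887399049219226 -0.22485947696130848 [-0.0379129   0.51279399] 0.127797506064943
```

Emit:
play_rows(
  commands=[
    [[0.002, 0, -0.02], [0, 0, 0]],
    [[0.002, 0, -0.05], [0, 0, 0]],
    [[0.002, 0, -0.08], [0, 0, 0]],
    [[0.002, 0, -0.094], [0, 0, 0]],
    [[0.002, 0, -0.0965], [0, 0, 0]],
    [[0.002, 0, -0.0965], [0, 0, 0]],
  ],
)

```text
time_s: 32.0
position: [0.5485, -0.3763, 0.173]
tcp_rot: [[-0.043, 0.001, 0.999], [-0.999, -0.001, -0.043], [0.001, -1.0, 0.001]]
force: [-0.9, 0.2, 0.3]
opening: 0.517
```

Emit:
play_rows(
  commands=[
    [[0, 0, 0], [0, 0, 0]],
    [[0, 0, 0], [0, 0, 0]],
    [[0, 0, 0], [0, 0, 0]],
    [[0, 0, 0], [0, 0, 0]],
    [[0, 0, 0], [0, 0, 0]],
  ],
  gripper=0.0,
)

```text
time_s: 32.62
position: [0.5481, -0.3769, 0.1725]
tcp_rot: [[-0.043, 0.001, 0.999], [-0.999, -0.002, -0.043], [0.002, -1.0, 0.001]]
force: [0.8, -2.6, 1.5]
opening: 0.207
```

Emit:
play_rows(
  commands=[
    [[0, -0.0005, 0], [0, 0, 0.1]],
    [[0, -0.0005, 0], [0, 0, 0.22]],
    [[0, -0.0005, 0], [0, 0, 0.35]],
    [[0, -0.0005, 0], [0, 0, 0.48]],
    [[0, -0.0005, 0], [0, 0, 0.6]],
    [[0, -0.0005, 0], [0, 0, 0.72]],
    [[0, -0.0005, 0], [0, 0, 0.85]],
    [[0, -0.0005, 0], [0, 0, 1.0]],
    [[0, -0.0005, 0], [0, 0, 1.15]],
    [[0, -0.0005, 0], [0, 0, 1.26]],
  ],
)

```text
time_s: 33.88
position: [0.548, -0.3767, 0.1724]
tcp_rot: [[0.939, 0.0, 0.343], [-0.343, -0.001, 0.939], [0.001, -1.0, -0.001]]
force: [-0.2, -1.8, 1.5]
opening: 0.208
```

Emit:
play_rows(
  commands=[
    [[0, 0, 0], [0, 0, 0.03]],
    [[0, 0, 0], [0, 0, 0.03]],
    [[0, 0, 0], [0, 0, 0.03]],
  ],
)

```text
time_s: 34.25
position: [0.548, -0.3767, 0.1725]
tcp_rot: [[0.948, 0.0, 0.319], [-0.319, -0.001, 0.948], [0.001, -1.0, -0.001]]
force: [-1.8, -3.3, 3.4]
opening: 0.2
```

Emit:
play_rows(
  commands=[
    [[0, 0, 0], [0, 0, 0]],
    [[0, 0, 0], [0, 0, 0]],
    [[0, 0, 0], [0, 0, 0]],
    [[0, 0, 0.02], [0, 0, 0]],
    [[0, 0, 0.06], [0, 0, 0]],
    [[0, 0.01, 0.1], [0, 0, 0.03]],
    [[-0.005, 0.04, 0.12], [0, 0, 0.1]],
    [[-0.01, 0.1, 0.12], [0, 0, 0.18]],
    [[-0.01, 0.16, 0.12], [0, 0, 0.276]],
    [[-0.01, 0.22, 0.12], [0, 0, 0.276]],
  ],
  gripper=0.045,
)

```text
time_s: 35.5
position: [0.5376, -0.1543, 0.2921]
tcp_rot: [[0.999, 0.0, 0.048], [-0.048, 0.001, 0.999], [0.0, -1.0, 0.001]]
force: [0.7, 0.0, 0.5]
opening: 0.519
```

Emit:
play_rows(
  commands=[
    [[0, 0.05, 0], [0, 0, 0]],
    [[0, 0.08, 0], [0, 0, 0]],
    [[0, 0.09, 0], [0, 0, 0]],
    [[0, 0.09, 0], [0, 0, 0]],
  ],
)

```text
time_s: 36.0
position: [0.5381, -0.0663, 0.292]
tcp_rot: [[0.999, 0.0, 0.047], [-0.047, -0.0, 0.999], [0.0, -1.0, -0.0]]
force: [-0.4, -0.3, 0.1]
opening: 0.519
```

```bash
cat >> h.py <<'E'
def boards(c,lo,hi):
    W,m=sel(c,lo,hi); k,l=cv2.connectedComponents(cv2.dilate(m.astype(np.uint8),np.ones((3,3))))
    for i in range(1,k):
        v,u=np.where(m&(l==i))
        if len(v)<40: continue
        P=W[v,u]; d=np.polyfit(P[:,1],P[:,0],1); print(len(P),'ctr',P.mean(0).round(4),'slope',d[0].round(4),'y',P[:,1].min().round(4),P[:,1].max().round(4),rect(P))
E
python3 - <<'E'
from h import *
s=read_state(); R=np.array(s["tcp_rot"]);print(s["position"],np.degrees(np.arctan2(-R[1,2],-R[0,2])))
c=cap("scene");t=cap("top");pickle.dump((c,t),open('s6.pkl','wb'))
for x in(t,c): boards(x,(.36,-.42,.118),(.54,-.18,.14)); W,m=sel(x,(.5,-.45,.165),(.6,-.3,.2)); print('bar',rect(W[m]))
im=np.zeros((600,800,3),np.uint8)
im[:,:400]=cv2.resize(t["frame"][165:255,340:400,::-1],(400,600),interpolation=cv2.INTER_CUBIC)
im[:,400:]=cv2.resize(c["frame"][110:230,240:320,::-1],(400,600),interpolation=cv2.INTER_CUBIC)
cv2.imwrite('pics/s6.png',im)
E
```

```text
[ 0.5380758  -0.06629126  0.2920332 ] -92.69540724204158
198 ctr [ 0.5166 -0.3346  0.1296] slope -0.0862 y -0.4195 -0.2261 [array([ 0.5199, -0.3228]), array([0.0359, 0.1934]), np.float64(0.1439)]
115 ctr [ 0.4641 -0.3064  0.1292] slope 0.0507 y -0.3893 -0.2224 [array([ 0.4642, -0.3057]), array([0.1671, 0.0072]), np.float64(87.1297)]
bar [array([ 0.5492, -0.3751]), array([0.0636, 0.0197]), np.float64(72.0581)]
90 ctr [ 0.463  -0.3376  0.1279] slope 0.0517 y -0.3972 -0.2814 [array([ 0.4617, -0.3393]), array([0.1162, 0.0086]), np.float64(87.3303)]
122 ctr [ 0.5153 -0.3523  0.1291] slope -0.0756 y -0.394 -0.298 [array([ 0.5211, -0.3466]), array([0.0962, 0.0375]), np.float64(87.4603)]
bar [array([ 0.5483, -0.3753]), array([0.0639, 0.0183]), np.float64(70.8267)]
```

View pics/s6.png

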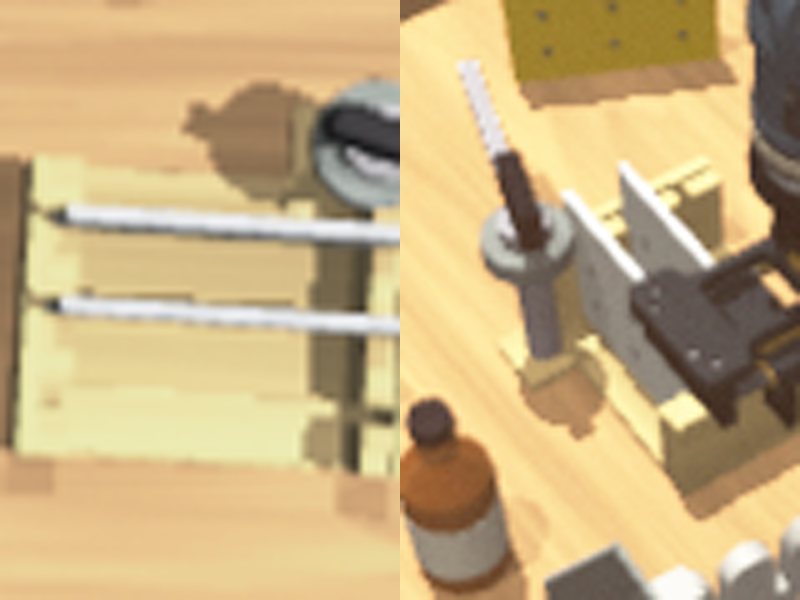

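Emit:
play_rows(
  commands=[
    [[-0.003, -0.02, 0], [0, 0, 0]],
    [[-0.008, -0.06, 0], [0, 0, 0]],
    [[-0.014, -0.11, 0], [0, 0, 0]],
    [[-0.02, -0.16, 0], [0, 0, 0]],
    [[-0.025, -0.2, -0.01], [0, 0, -0.003]],
    [[-0.028, -0.22, -0.04], [0, 0, -0.003]],
    [[-0.028, -0.2237, -0.08], [0, 0, -0.003]],
    [[-0.028, -0.2237, -0.11], [0, 0, -0.003]],
    [[-0.028, -0.2237, -0.12], [0, 0, -0.003]],
    [[-0.028, -0.2237, -0.12], [0, 0, -0.003]],
  ],
  gripper=0.03,
)

```text
time_s: 37.35
position: [0.5095, -0.2911, 0.1718]
tcp_rot: [[0.999, -0.001, 0.052], [-0.052, 0.0, 0.999], [-0.001, -1.0, 0.0]]
force: [0.6, -1.0, -0.7]
opening: 0.344
```

Emit:
play_rows(
  commands=[
    [[0, 0, -0.02], [0, 0, 0]],
    [[0, 0, -0.04], [0, 0, 0]],
    [[0, 0, -0.05], [0, 0, 0]],
    [[0, 0, -0.05], [0, 0, 0]],
  ],
)

```text
time_s: 37.85
position: [0.5102, -0.2903, 0.1225]
tcp_rot: [[0.999, 0.0, 0.051], [-0.051, -0.0, 0.999], [0.0, -1.0, -0.0]]
force: [0.1, -0.6, -0.6]
opening: 0.348
```

Emit:
play_rows(
  commands=[
    [[0, 0, 0], [0, 0, 0]],
    [[0, 0, 0], [0, 0, 0]],
    [[0, 0, 0], [0, 0, 0]],
    [[0, 0, 0], [0, 0, 0]],
    [[0, 0, 0], [0, 0, 0]],
  ],
  gripper=0.0,
)

```text
time_s: 38.48
position: [0.5099, -0.2901, 0.1225]
tcp_rot: [[0.999, 0.0, 0.051], [-0.051, -0.0, 0.999], [0.0, -1.0, -0.0]]
force: [-1.3, 0.1, 5.6]
opening: 0.077
```

Emit:
play_rows(
  commands=[
    [[0, 0, 0.01], [0, 0, 0]],
    [[0, 0, 0.03], [0, 0, 0]],
    [[0, 0, 0.06], [0, 0, 0]],
    [[0, 0, 0.095], [0, 0, 0]],
    [[0, 0, 0.13], [0, 0, 0]],
    [[0, 0, 0.165], [0, 0, 0]],
    [[0, 0, 0.185], [0, 0, 0]],
    [[0, 0, 0.19], [0, 0, 0]],
    [[0, 0, 0.19], [0, 0, 0]],
  ],
)

```text
time_s: 39.6
position: [0.5097, -0.2896, 0.3116]
tcp_rot: [[0.999, -0.001, 0.051], [-0.051, 0.001, 0.999], [-0.001, -1.0, 0.001]]
force: [0.3, 0.4, -2.5]
opening: 0.078
```

```bash
python3 - <<'E'
from h import *
s=read_state(); print(s["position"],s["opening"]*87,s["force"],s["moment"],s["joint_positions"])
c=cap("scene");t=cap("top");pickle.dump((c,t),open('s7.pkl','wb'))
for x in(t,c): boards(x,(.46,-.45,.19),(.56,-.16,.33))
E
```

```text
[ 0.50966355 -0.28961999  0.31155518] 6.74659463513146 [ 0.25037967  0.3729454  -2.51949393] [-0.1052347   0.06478054  0.00964168] [-4.05270073e+01  2.33937085e+01  8.33065671e+01  9.07389589e-03
  7.33532084e+01 -3.76086393e+01]
717 ctr [ 0.5125 -0.2878  0.2618] slope 0.0419 y -0.3954 -0.2227 [array([ 0.5128, -0.3089]), array([0.0303, 0.1709]), np.float64(5.5669)]
```

Emit:
play_rows(
  commands=[
    [[0.005, 0.015, 0], [0, 0, 0]],
    [[0.018, 0.05, 0], [0, 0, -0.01]],
    [[0.035, 0.095, 0], [0, 0, -0.02]],
    [[0.053, 0.145, 0], [0, 0, -0.03]],
    [[0.07, 0.195, 0], [0, 0, -0.044]],
    [[0.086, 0.24, 0], [0, 0, -0.044]],
    [[0.097, 0.272, 0], [0, 0, -0.044]],
    [[0.103, 0.287, 0], [0, 0, -0.044]],
    [[0.104, 0.2905, 0], [0, 0, -0.044]],
    [[0.104, 0.2905, -0.01], [0, 0, -0.044]],
  ],
)

```text
time_s: 40.95
position: [0.6143, -0.0003, 0.3023]
tcp_rot: [[0.995, 0.002, 0.095], [-0.095, -0.001, 0.995], [0.002, -1.0, -0.001]]
force: [0.8, -0.1, -1.5]
opening: 0.078
```

Emit:
play_rows(
  commands=[
    [[0, 0, -0.02], [0, 0, 0]],
    [[0, 0, -0.035], [0, 0, 0]],
    [[0, 0, -0.04], [0, 0, 0]],
    [[0, 0, -0.04], [0, 0, 0]],
    [[0, 0, -0.04], [0, 0, 0]],
  ],
)

```text
time_s: 41.58
position: [0.6145, 0.0003, 0.2627]
tcp_rot: [[0.995, 0.002, 0.095], [-0.095, -0.0, 0.995], [0.002, -1.0, -0.0]]
force: [-0.2, 0.3, -1.7]
opening: 0.074
```

```bash
python3 - <<'E'
from h import *
s=read_state(); R=np.array(s["tcp_rot"]); print(s["position"],np.degrees(np.arctan2(-R[1,2],-R[0,2])),s["force"],s["moment"])
c=cap("scene");t=cap("top");pickle.dump((c,t),open('s8.pkl','wb'))
boards(c,(.58,-.15,.15),(.66,.13,.28))
W,m=sel(c,(.58,-.15,.15),(.66,.13,.24)); P=W[m]; yy=P[:,1]
for a in np.arange(-.12,.1,.02):
    q=P[(yy>a)&(yy<a+.02)&(P[:,2]<.22)]
    if len(q)>5: print(a.round(2),len(q),np.median(q[:,0]).round(4),np.polyfit(q[:,2]-.19,q[:,0],1).round(4),q[:,2].min().round(3))
im=np.zeros((600,800,3),np.uint8)
im[:,:]=cv2.resize(c["frame"][170:290,220:380,::-1],(800,600),interpolation=cv2.INTER_CUBIC)
cv2.imwrite('pics/s8.png',im)
E
```

```text
[6.14469440e-01 2.73131770e-04 2.62733175e-01] -95.4529625743101 [-0.16921586  0.34955553 -1.6752531 ] [-0.05004522  0.00292058  0.00167815]
521 ctr [0.6194 0.0216 0.2122] slope 0.0805 y -0.0848 0.0659 [array([ 0.616 , -0.0095]), array([0.0261, 0.1497]), np.float64(3.0661)]
-0.12 17 0.6548 [-1.1695  0.6084] 0.153
-0.1 35 0.6094 [-0.6843  0.6131] 0.15
-0.08 20 0.6117 [-0.651   0.6124] 0.15
-0.06 21 0.6128 [0.0035 0.613 ] 0.15
-0.04 37 0.615 [0.0115 0.6151] 0.154
-0.02 44 0.6168 [0.0054 0.617 ] 0.153
0.0 49 0.6192 [0.0051 0.6191] 0.152
0.02 52 0.6212 [-0.0024  0.621 ] 0.151
0.04 51 0.6228 [-0.0056  0.6229] 0.15
0.06 35 0.6212 [0.0246 0.6212] 0.151
```

View pics/s8.png

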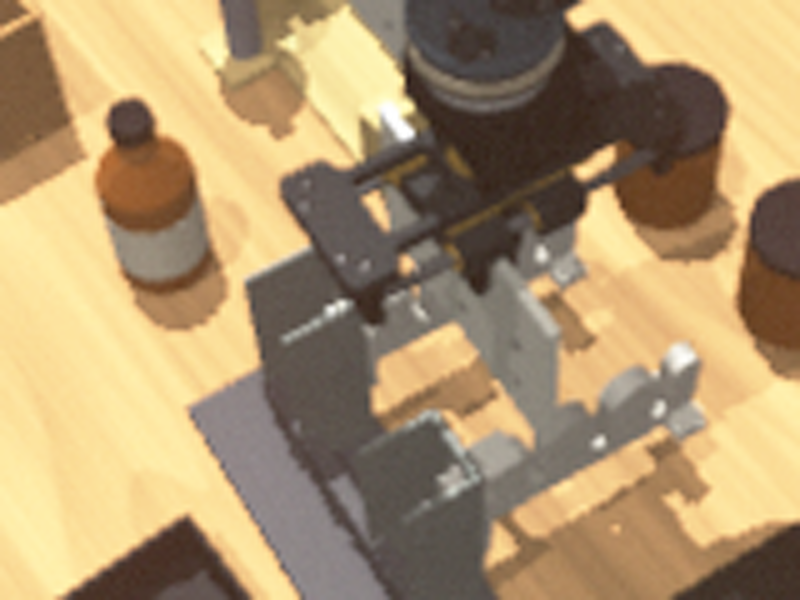

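Emit:
play_rows(
  commands=[
    [[-0.001, 0, -0.008], [0, 0, 0]],
    [[-0.001, 0, -0.015], [0, 0, 0]],
    [[-0.001, 0, -0.02], [0, 0, 0]],
    [[-0.001, 0, -0.024], [0, 0, 0]],
    [[-0.001, 0, -0.028], [0, 0, 0]],
    [[-0.001, 0, -0.028], [0, 0, 0]],
  ],
)

```text
time_s: 42.42
position: [0.6128, 0.0005, 0.2336]
tcp_rot: [[0.995, -0.001, 0.095], [-0.095, 0.0, 0.995], [-0.001, -1.0, 0.0]]
force: [-0.2, 0.2, -0.7]
opening: 0.078
```

Emit:
play_rows(
  commands=[
    [[0, 0, -0.005], [0, 0, 0]],
    [[0, 0, -0.01], [0, 0, 0]],
    [[0, 0, -0.015], [0, 0, 0]],
    [[0, 0, -0.02], [0, 0, 0]],
    [[0, 0, -0.02], [0, 0, 0]],
  ],
)

```text
time_s: 43.05
position: [0.6126, 0.0006, 0.2134]
tcp_rot: [[0.995, -0.001, 0.095], [-0.095, 0.0, 0.995], [-0.001, -1.0, 0.0]]
force: [0.1, 0.8, -0.8]
opening: 0.081
```

Emit:
play_rows(
  commands=[
    [[0, 0, -0.005], [0, 0, 0]],
    [[0, 0, -0.01], [0, 0, 0]],
    [[0, 0, -0.014], [0, 0, 0]],
    [[0, 0, -0.016], [0, 0, 0]],
    [[0, 0, -0.016], [0, 0, 0]],
  ],
)

```text
time_s: 43.68
position: [0.6129, 0.0005, 0.1979]
tcp_rot: [[0.995, -0.0, 0.095], [-0.095, 0.0, 0.995], [-0.0, -1.0, 0.0]]
force: [0.2, -0.1, -1.1]
opening: 0.077
```

Emit:
play_rows(
  commands=[
    [[0, 0, -0.002], [0, 0, 0]],
    [[0, 0, -0.004], [0, 0, 0]],
    [[0, 0, -0.005], [0, 0, 0]],
    [[0, 0, -0.005], [0, 0, 0]],
  ],
)

```text
time_s: 44.18
position: [0.613, 0.0005, 0.193]
tcp_rot: [[0.995, 0.0, 0.095], [-0.095, -0.0, 0.995], [0.0, -1.0, -0.0]]
force: [-0.0, -0.3, -1.6]
opening: 0.079
```

Emit:
play_rows(
  commands=[
    [[0, 0, -0.001], [0, 0, 0]],
    [[0, 0, -0.002], [0, 0, 0]],
    [[0, 0, -0.002], [0, 0, 0]],
  ],
)

```text
time_s: 44.55
position: [0.6132, 0.0005, 0.192]
tcp_rot: [[0.995, 0.001, 0.095], [-0.095, -0.0, 0.995], [0.001, -1.0, -0.0]]
force: [-1.7, 0.0, 4.6]
opening: 0.081
```

Emit:
play_rows(
  commands=[
    [[0, 0, -0.001], [0, 0, 0]],
    [[0, 0, -0.002], [0, 0, 0]],
    [[0, 0, -0.002], [0, 0, 0]],
  ],
)

```text
time_s: 44.92
position: [0.6135, 0.0005, 0.1918]
tcp_rot: [[0.996, 0.002, 0.095], [-0.095, -0.0, 0.996], [0.002, -1.0, -0.0]]
force: [-2.0, 1.3, 13.1]
opening: 0.075
```

Emit:
play_rows(
  commands=[
    [[0, 0, 0.002], [0, 0, 0]],
    [[0, 0, 0.002], [0, 0, 0]],
    [[0, 0, 0.002], [0, 0, 0]],
    [[0, 0, 0.01], [0, 0, 0]],
    [[0, 0, 0.03], [0, 0, 0]],
    [[0, 0, 0.06], [0, 0, 0]],
    [[0, 0, 0.09], [0, 0, 0]],
    [[0, 0, 0.1], [0, 0, 0]],
  ],
  gripper=0.022,
)

```text
time_s: 45.92
position: [0.614, 0.0004, 0.2914]
tcp_rot: [[0.995, 0.004, 0.095], [-0.095, -0.001, 0.995], [0.004, -1.0, -0.0]]
force: [0.4, 0.2, 0.8]
opening: 0.251
```

Emit:
play_rows(
  commands=[
    [[-0.01, -0.02, 0], [0, 0, 0]],
    [[-0.03, -0.06, 0], [0, 0, 0.01]],
    [[-0.055, -0.105, 0], [0, 0, 0.02]],
    [[-0.08, -0.155, 0], [0, 0, 0.03]],
    [[-0.105, -0.205, 0], [0, 0, 0.044]],
    [[-0.128, -0.245, 0], [0, 0, 0.044]],
    [[-0.142, -0.275, 0], [0, 0, 0.044]],
    [[-0.148, -0.288, 0], [0, 0, 0.044]],
    [[-0.148, -0.2885, -0.02], [0, 0, 0.044]],
    [[-0.148, -0.2885, -0.05], [0, 0, 0.044]],
  ],
  gripper=0.03,
)

```text
time_s: 47.18
position: [0.4647, -0.2882, 0.2385]
tcp_rot: [[0.999, 0.001, 0.051], [-0.051, -0.0, 0.999], [0.001, -1.0, -0.0]]
force: [-0.4, -0.1, 0.2]
opening: 0.345
```

```bash
python3 - <<'E'
from h import *
s=read_state(); R=np.array(s["tcp_rot"]); print(s["position"],np.degrees(np.arctan2(-R[1,2],-R[0,2])),s["opening"]*87)
c=cap("scene");t=cap("top");pickle.dump((c,t),open('s9.pkl','wb'))
for x in(t,c): boards(x,(.56,-.15,.19),(.66,.13,.215))
for x in(t,c): boards(x,(.44,-.42,.118),(.485,-.18,.14))
W,m=sel(c,(.58,-.15,.13),(.66,.13,.215)); P=W[m]; yy=P[:,1]
for a in np.arange(-.12,.1,.02):
    q=P[(yy>a)&(yy<a+.02)]
    if len(q)>5: print(a.round(2),len(q),np.polyfit(q[:,2]-.17,q[:,0],1).round(4),q[:,2].max().round(3))
E
```

```text
[ 0.46474253 -0.28817742  0.23852052] -92.94482127896572 30.036729771947087
127 ctr [ 0.6061 -0.0178  0.1982] slope 0.0956 y -0.1009 0.0649 [array([ 0.6063, -0.018 ]), array([0.1669, 0.0076]), np.float64(84.7507)]
202 ctr [ 0.6066 -0.0166  0.1974] slope 0.095 y -0.1052 0.0657 [array([ 0.6054, -0.0195]), array([0.1717, 0.0093]), np.float64(84.3203)]
140 ctr [ 0.4643 -0.3033  0.1275] slope 0.0505 y -0.395 -0.2199 [array([ 0.4633, -0.3075]), array([0.1754, 0.0095]), np.float64(86.416)]
-0.12 52 [-0.6679  0.6286] 0.2
-0.1 107 [-0.3555  0.6156] 0.202
-0.08 97 [-0.4854  0.6176] 0.204
-0.06 63 [-0.0901  0.6064] 0.201
-0.04 73 [-0.0889  0.6083] 0.201
-0.02 65 [-0.0837  0.6103] 0.201
0.0 72 [-0.0954  0.6121] 0.2
0.02 88 [-0.308   0.6173] 0.202
0.04 95 [-0.3348  0.6199] 0.203
0.06 44 [-0.0406  0.6154] 0.201
```

Emit:
play_rows(
  commands=[
    [[0, 0, -0.03], [0, 0, 0]],
    [[0, 0, -0.065], [0, 0, 0]],
    [[0, 0, -0.095], [0, 0, 0]],
    [[0, 0, -0.112], [0, 0, 0]],
    [[0, 0, -0.1165], [0, 0, 0]],
    [[0, 0, -0.1165], [0, 0, 0]],
  ],
)

```text
time_s: 48.02
position: [0.4653, -0.288, 0.123]
tcp_rot: [[0.999, 0.0, 0.051], [-0.051, -0.0, 0.999], [0.0, -1.0, -0.0]]
force: [-0.6, 0.4, 0.2]
opening: 0.342
```

Emit:
play_rows(
  commands=[
    [[0, 0, 0], [0, 0, 0]],
    [[0, 0, 0], [0, 0, 0]],
    [[0, 0, 0], [0, 0, 0]],
    [[0, 0, 0], [0, 0, 0]],
    [[0, 0, 0], [0, 0, 0]],
  ],
  gripper=0.0,
)

```text
time_s: 48.65
position: [0.4649, -0.2881, 0.123]
tcp_rot: [[0.999, 0.0, 0.051], [-0.051, -0.0, 0.999], [0.0, -1.0, -0.0]]
force: [-0.9, 0.5, 5.8]
opening: 0.083
```

Emit:
play_rows(
  commands=[
    [[0, 0, 0.01], [0, 0, 0]],
    [[0, 0, 0.03], [0, 0, 0]],
    [[0, 0, 0.06], [0, 0, 0]],
    [[0, 0, 0.095], [0, 0, 0]],
    [[0, 0, 0.13], [0, 0, 0]],
    [[0, 0, 0.165], [0, 0, 0]],
    [[0, 0, 0.185], [0, 0, 0]],
    [[0, 0, 0.19], [0, 0, 0]],
    [[0, 0, 0.19], [0, 0, 0]],
  ],
)

```text
time_s: 49.78
position: [0.4647, -0.2876, 0.3121]
tcp_rot: [[0.999, -0.001, 0.051], [-0.051, 0.001, 0.999], [-0.001, -1.0, 0.001]]
force: [0.1, 0.8, -1.5]
opening: 0.073
```

```bash
python3 - <<'E'
from h import *
s=read_state(); print(s["position"],s["opening"]*87,s["force"],s["moment"])
c=cap("scene");t=cap("top");pickle.dump((c,t),open('s10.pkl','wb'))
for x in(t,c): boards(x,(.42,-.45,.19),(.5,-.16,.33))
E
```

```text
[ 0.46465587 -0.28761962  0.31209061] 6.35522833368196 [ 0.13133153  0.75632522 -1.51767855] [-0.06017184  0.04459934 -0.01713105]
763 ctr [ 0.4674 -0.2863  0.2623] slope 0.042 y -0.3938 -0.2199 [array([ 0.4671, -0.3067]), array([0.0315, 0.1719]), np.float64(5.6434)]
```

Emit:
play_rows(
  commands=[
    [[0.005, 0.015, 0], [0, 0, 0]],
    [[0.018, 0.05, 0], [0, 0, -0.01]],
    [[0.035, 0.095, 0], [0, 0, -0.02]],
    [[0.053, 0.145, 0], [0, 0, -0.03]],
    [[0.07, 0.195, 0], [0, 0, -0.044]],
    [[0.086, 0.24, 0], [0, 0, -0.044]],
    [[0.097, 0.272, 0], [0, 0, -0.044]],
    [[0.103, 0.288, 0], [0, 0, -0.044]],
    [[0.1038, 0.2924, 0], [0, 0, -0.044]],
    [[0.1038, 0.2924, -0.01], [0, 0, -0.044]],
  ],
)

```text
time_s: 51.12
position: [0.569, 0.0038, 0.3028]
tcp_rot: [[0.995, 0.001, 0.095], [-0.095, -0.001, 0.995], [0.002, -1.0, -0.001]]
force: [-0.0, 1.1, -1.6]
opening: 0.077
```

Emit:
play_rows(
  commands=[
    [[0, 0, -0.02], [0, 0, 0]],
    [[0, 0, -0.035], [0, 0, 0]],
    [[0, 0, -0.04], [0, 0, 0]],
    [[0, 0, -0.04], [0, 0, 0]],
    [[0, 0, -0.04], [0, 0, 0]],
  ],
)

```text
time_s: 51.75
position: [0.5693, 0.0042, 0.2632]
tcp_rot: [[0.995, 0.001, 0.095], [-0.095, -0.0, 0.995], [0.001, -1.0, -0.0]]
force: [-0.5, 0.0, -1.9]
opening: 0.077
```

```bash
python3 - <<'E'
from h import *
s=read_state(); R=np.array(s["tcp_rot"]); print(s["position"],np.degrees(np.arctan2(-R[1,2],-R[0,2])),s["force"])
c=cap("scene");pickle.dump(c,open('s11.pkl','wb'))
W,m=sel(c,(.54,-.11,.203),(.595,.09,.24)); P=W[m]; yy=P[:,1]
for a in np.arange(-.1,.1,.02):
    q=P[(yy>a)&(yy<a+.02)]
    if len(q)>5: print(a.round(2),len(q),np.median(q[:,0]).round(4),q[:,2].min().round(3))
E
```

```text
[0.56925374 0.00415538 0.26316952] -95.45442218567703 [-0.48231219  0.00712134 -1.91009216]
-0.1 8 0.5636 0.204
-0.08 16 0.5656 0.203
-0.06 7 0.5681 0.203
-0.04 9 0.5696 0.204
-0.02 13 0.5719 0.204
0.0 22 0.5736 0.204
0.02 34 0.575 0.204
0.04 34 0.5769 0.204
0.06 26 0.578 0.204
```

Emit:
play_rows(
  commands=[
    [[-0.0007, 0.0003, -0.008], [0, 0, 0]],
    [[-0.0007, 0.0003, -0.015], [0, 0, 0]],
    [[-0.0007, 0.0003, -0.02], [0, 0, 0]],
    [[-0.0007, 0.0003, -0.024], [0, 0, 0]],
    [[-0.0007, 0.0003, -0.028], [0, 0, 0]],
    [[-0.0007, 0.0003, -0.028], [0, 0, 0]],
  ],
)

```text
time_s: 52.55
position: [0.5679, 0.0047, 0.2342]
tcp_rot: [[0.995, -0.001, 0.095], [-0.095, 0.0, 0.995], [-0.001, -1.0, 0.0]]
force: [0.1, 0.1, -1.5]
opening: 0.074
```

Emit:
play_rows(
  commands=[
    [[0, 0, -0.005], [0, 0, 0]],
    [[0, 0, -0.01], [0, 0, 0]],
    [[0, 0, -0.015], [0, 0, 0]],
    [[0, 0, -0.02], [0, 0, 0]],
    [[0, 0, -0.02], [0, 0, 0]],
  ],
)

```text
time_s: 53.18
position: [0.5677, 0.0048, 0.214]
tcp_rot: [[0.995, -0.001, 0.095], [-0.095, 0.0, 0.995], [-0.001, -1.0, 0.0]]
force: [-0.8, 0.3, -1.9]
opening: 0.078
```

Emit:
play_rows(
  commands=[
    [[0, 0, -0.005], [0, 0, 0]],
    [[0, 0, -0.01], [0, 0, 0]],
    [[0, 0, -0.015], [0, 0, 0]],
    [[0, 0, -0.02], [0, 0, 0]],
    [[0, 0, -0.02], [0, 0, 0]],
  ],
)

```text
time_s: 53.8
position: [0.5681, 0.0047, 0.1941]
tcp_rot: [[0.995, -0.0, 0.095], [-0.095, -0.0, 0.995], [-0.0, -1.0, -0.0]]
force: [0.5, 0.5, -1.9]
opening: 0.079
```

Emit:
play_rows(
  commands=[
    [[0, 0, -0.001], [0, 0, 0]],
    [[0, 0, -0.002], [0, 0, 0]],
    [[0, 0, -0.003], [0, 0, 0]],
    [[0, 0, -0.003], [0, 0, 0]],
  ],
)

```text
time_s: 54.3
position: [0.5682, 0.0047, 0.1916]
tcp_rot: [[0.995, 0.0, 0.095], [-0.095, -0.0, 0.995], [0.0, -1.0, -0.0]]
force: [0.1, -0.1, -1.7]
opening: 0.076
```

Emit:
play_rows(
  commands=[
    [[0, 0, -0.001], [0, 0, 0]],
    [[0, 0, -0.002], [0, 0, 0]],
    [[0, 0, -0.002], [0, 0, 0]],
  ],
)

```text
time_s: 54.68
position: [0.5683, 0.0047, 0.1902]
tcp_rot: [[0.995, 0.001, 0.095], [-0.095, -0.0, 0.995], [0.001, -1.0, -0.0]]
force: [-0.2, 0.6, 3.2]
opening: 0.075
```

Emit:
play_rows(
  commands=[
    [[0, 0, -0.001], [0, 0, 0]],
    [[0, 0, -0.0015], [0, 0, 0]],
    [[0, 0, -0.0015], [0, 0, 0]],
  ],
)

```text
time_s: 55.05
position: [0.5685, 0.0047, 0.1899]
tcp_rot: [[0.996, 0.002, 0.095], [-0.095, -0.0, 0.996], [0.002, -1.0, -0.0]]
force: [-2.6, 0.8, 10.7]
opening: 0.074
```

Emit:
play_rows(
  commands=[
    [[0, 0, 0.002], [0, 0, 0]],
    [[0, 0, 0.002], [0, 0, 0]],
    [[0, 0, 0.002], [0, 0, 0]],
    [[0, 0, 0.01], [0, 0, 0]],
    [[0, 0, 0.03], [0, 0, 0]],
    [[0, 0, 0.06], [0, 0, 0]],
    [[0, 0, 0.09], [0, 0, 0]],
    [[0, 0, 0.12], [0, 0, 0]],
    [[-0.05, 0.02, 0.13], [0, 0, 0]],
    [[-0.1, 0.05, 0.13], [0, 0, 0]],
  ],
  gripper=0.02,
)

```text
time_s: 56.3
position: [0.4679, 0.0546, 0.3193]
tcp_rot: [[0.995, 0.003, 0.097], [-0.097, -0.0, 0.995], [0.003, -1.0, 0.0]]
force: [-0.7, 1.6, -0.5]
opening: 0.229
```

Emit:
play_rows(
  commands=[
    [[-0.02, 0.05, 0], [0, 0, 0]],
    [[-0.03, 0.1, 0], [0, 0, 0]],
    [[-0.03, 0.15, 0], [0, 0, 0]],
    [[-0.03, 0.17, 0], [0, 0, 0]],
    [[-0.03, 0.17, 0], [0, 0, 0]],
  ],
)

```text
time_s: 56.92
position: [0.4378, 0.2258, 0.3183]
tcp_rot: [[0.996, 0.001, 0.092], [-0.092, -0.0, 0.996], [0.001, -1.0, 0.0]]
force: [0.3, -0.2, -0.1]
opening: 0.23
```

```bash
python3 - <<'E'
from h import *
s=read_state(); print(s["time_s"],s["position"],s["opening"]*87,s["force"])
c=cap("scene");t=cap("top");pickle.dump((c,t),open('s12.pkl','wb'))
for x in(t,c): boards(x,(.53,-.15,.185),(.66,.13,.215))
comb(t,(.46,-.14),(.55,-.03),.09,.14);comb(t,(.46,0),(.55,.1),.09,.14)
for x,lo,hi in((t,(.52,-.14,.11),(.66,-.11,.24)),): pass
im=np.zeros((600,800,3),np.uint8)
im[:,:400]=cv2.resize(c["frame"][200:320,250:330,::-1],(400,600),interpolation=cv2.INTER_CUBIC)
im[:300,400:]=cv2.resize(t["frame"][120:195,245:345,::-1],(400,300),interpolation=cv2.INTER_CUBIC)
im[300:,400:]=cv2.resize(c["frame"][:,:,::-1],(400,300),interpolation=cv2.INTER_AREA)
cv2.imwrite('pics/s12.png',im)
E
```

```text
56.925 [0.43782753 0.22580164 0.31834549] 19.971777882439376 [ 0.30974704 -0.20059019 -0.09629432]
133 ctr [ 0.6059 -0.0173  0.1979] slope 0.0956 y -0.1009 0.0659 [array([ 0.6058, -0.0177]), array([0.1674, 0.0078]), np.float64(84.4872)]
124 ctr [ 0.5615 -0.0122  0.1958] slope 0.0948 y -0.0952 0.0704 [array([ 0.5618, -0.0125]), array([0.1663, 0.0075]), np.float64(84.6753)]
218 ctr [ 0.5623 -0.0097  0.1943] slope 0.0957 y -0.0989 0.0704 [array([ 0.5613, -0.0144]), array([0.1702, 0.0094]), np.float64(84.4226)]
231 ctr [ 0.6068 -0.0166  0.196 ] slope 0.0935 y -0.1052 0.0656 [array([ 0.6062, -0.0198]), array([0.1711, 0.0095]), np.float64(84.0927)]
-5.185348312427624 [ 0.5        -0.07259502] [ 0.99590754 -0.09037791] -130:0 -127:0 -124:0 -121:0 -118:0 -115:0 -112:0 -109:0 -106:0 -103:0 -100:0 -97:0 -94:0 -91:0 -88:0 -85:0 -82:0 -79:0 -76:0 -73:0 -70:0 -67:0 -64:0 -61:0 -58:0 -55:0 -52:0 -49:0 -46:0 -43:0 -40:0 -37:0 -34:0 -31:0 -28:0 -25:0 -22:0 -19:0 -16:0 -13:0 -10:4 -7:3 -4:5 -1:5 2:4 5:3 8:4 11:0 14:0 17:0 20:4 23:4 26:4 29:6 32:3 35:5 38:3 41:2 44:4 47:4 50:0 53:0 56:0 59:0 62:0 65:0 68:0 71:0 74:0 77:0 80:0 83:0 86:0 89:0 92:0 95:0 98:0 101:0 104:0 107:0 110:0 113:0 116:0 119:0 122:0 125:0 128:0 131:0 134:0 137:0 140:0 143:0 146:0 149:0 152:0 155:0 158:0 161:0 164:0 167:0
-5.482532343005956 [0.5        0.05617732] [ 0.99542537 -0.09554228] -130:0 -127:0 -124:0 -121:0 -118:0 -115:0 -112:0 -109:0 -106:0 -103:0 -100:0 -97:0 -94:0 -91:0 -88:0 -85:0 -82:0 -79:0 -76:0 -73:0 -70:0 -67:0 -64:0 -61:0 -58:0 -55:0 -52:0 -49:0 -46:0 -43:0 -40:0 -37:0 -34:0 -31:0 -28:0 -25:0 -22:0 -19:0 -16:0 -13:0 -10:0 -7:0 -4:0 -1:0 2:4 5:5 8:5 11:4 14:5 17:3 20:4 23:1 26:0 29:0 32:3 35:6 38:4 41:4 44:5 47:6 50:0 53:0 56:0 59:0 62:0 65:0 68:0 71:0 74:0 77:0 80:0 83:0 86:0 89:0 92:0 95:0 98:0 101:0 104:0 107:0 110:0 113:0 116:0 119:0 122:0 125:0 128:0 131:0 134:0 137:0 140:0 143:0 146:0 149:0 152:0 155:0 158:0 161:0 164:0 167:0
```

View pics/s12.png

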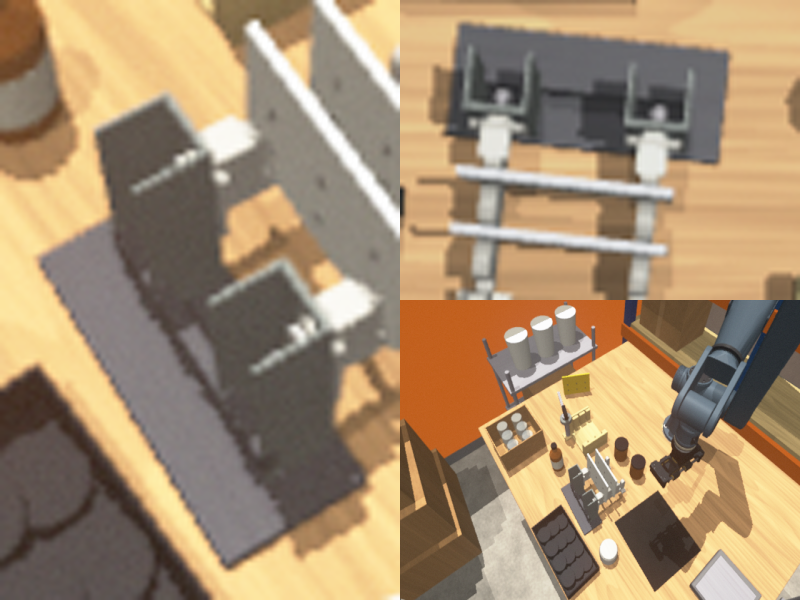

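```bash
python3 -c "
from rig import *
print(hand_in())"
```

```text
the job is handed in; nothing more can be done
None
```

The drying rack is up: both brackets are locked in the uprights, the case latch is open, and both boards stand across the combs. The job was handed in at about 57 s, and the hand-in gives no verdict.

- **Brackets:** I hooked both combs in and pressed each pad down over the click. Both stopped at the same height, with the grip point about 105 mm above the table, and took 21–24 N at the stop.
- **Latch:** I turned the catch to about 1.29 rad. In the images afterwards the bar lay at about 1.3 rad, with the retaining arm clear of the boards.
- **Boards:** Only two were in the case, and I left the yellow look-alike alone. They stand in the +22.5 and -22.5 mm notches. Contact force showed each one resting on its notch floor, and the camera puts their centres within about 2 mm of the rack's midline.
- **Other checks:** The candles, tin and bottle are still standing where they were, judged from the last picture. The gripper was clear of everything before hand-in.

Two readings were slightly off:
- **Lean:** The first board leans about 5° toward the robot. I put that down to notch play and arm droop. I did not measure the second board's lean.
- **Height:** The board bottoms sit 2 to 4 mm below the nominal 80 mm floor, which fits that droop.

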